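# Clear the stacked dishes and scan the galley stock

## Task

Do the stock check: first lift all the empty dishes, some of them piled, off the three canisters and stand them gently, upright and side by side on the floor of the grey wash-up tray. Then take up the hand scanner and aim it from about 10 cm away at the lid label of the red, then the yellow, then the blue canister, holding it steady on each for a good second, and lay it back flat and lengthways on its green outline on the charging mat. Leave the canisters standing, and do not shift the bowl, the mortar or the scoop.

Things in the scene. Friction and masses are not known exactly. Their poses are not given: they have to be found in the camera images.
- can_red: stainless stock canister with a red band, 64 x 88 mm and 84 mm high, 0.55 kg, free-standing; origin at the centre of its underside, x across the 64 mm side, z up. The lid top is at z = 80 mm inside a 4 mm raised lip.
- label_red (a point): centre of the red barcode label (36 x 50 mm) on the lid of the red canister, 81 mm above the canister origin; hidden while dishes stand on the lid
- can_yellow: stainless stock canister with a yellow band, 64 x 88 mm and 84 mm high, 0.55 kg, free-standing; origin at the centre of its underside, x across the 64 mm side, z up. The lid top is at z = 80 mm inside a 4 mm raised lip.
- label_yellow (a point): centre of the yellow barcode label (36 x 50 mm) on the lid of the yellow canister, 81 mm above the canister origin; hidden while dishes stand on the lid
- can_blue: stainless stock canister with a blue band, 64 x 88 mm and 84 mm high, 0.55 kg, free-standing; origin at the centre of its underside, x across the 64 mm side, z up. The lid top is at z = 80 mm inside a 4 mm raised lip.
- label_blue (a point): centre of the blue barcode label (36 x 50 mm) on the lid of the blue canister, 81 mm above the canister origin; hidden while dishes stand on the lid
- dish1: empty stacking dish, open at the top, white, stands on the lid of the red canister at the start. Body 50 mm (x) x 70 mm (y), 5 mm walls, on a 36 x 56 mm foot 8 mm high that drops into the next dish; 48 mm high in all, 0.16 kg; origin at the centre of the underside. Grip across the 50 mm width, fingertips at least 12 mm above the origin.
- dish2: empty stacking dish, open at the top, white, stands on the lid of the yellow canister at the start. Body 50 mm (x) x 70 mm (y), 5 mm walls, on a 36 x 56 mm foot 8 mm high that drops into the next dish; 48 mm high in all, 0.16 kg; origin at the centre of the underside. Grip across the 50 mm width, fingertips at least 12 mm above the origin.
- dish3: empty stacking dish, open at the top, white, stands on the lid of the blue canister at the start. Body 50 mm (x) x 70 mm (y), 5 mm walls, on a 36 x 56 mm foot 8 mm high that drops into the next dish; 48 mm high in all, 0.16 kg; origin at the centre of the underside. Grip across the 50 mm width, fingertips at least 12 mm above the origin.
- dish4: empty stacking dish, open at the top, terracotta brown, if present nested on dish1 at the start (its origin 40 mm above that one's); may be absent. Body 50 mm (x) x 70 mm (y), 5 mm walls, on a 36 x 56 mm foot 8 mm high that drops into the next dish; 48 mm high in all, 0.16 kg; origin at the centre of the underside. Grip across the 50 mm width, fingertips at least 12 mm above the origin.
- dish5: empty stacking dish, open at the top, terracotta brown, if present nested on dish2 at the start (its origin 40 mm above that one's); may be absent. Body 50 mm (x) x 70 mm (y), 5 mm walls, on a 36 x 56 mm foot 8 mm high that drops into the next dish; 48 mm high in all, 0.16 kg; origin at the centre of the underside. Grip across the 50 mm width, fingertips at least 12 mm above the origin.
- dish6: empty stacking dish, open at the top, terracotta brown, if present nested on dish3 at the start (its origin 40 mm above that one's); may be absent. Body 50 mm (x) x 70 mm (y), 5 mm walls, on a 36 x 56 mm foot 8 mm high that drops into the next dish; 48 mm high in all, 0.16 kg; origin at the centre of the underside. Grip across the 50 mm width, fingertips at least 12 mm above the origin.
- tray_in (a point): centre of the inner floor of the grey wash-up tray, fixed; inside 260 mm (x) x 180 mm (y), rim 13 to 15 mm above this floor; z up. Room for six dishes in three columns along x and two rows along y.
- dock: black charging mat, fixed, 210 mm (x) x 120 mm (y), 4 mm thick; origin at the centre of its underside; a green outline in the middle shows where the scanner lies, lengthways along x
- scanner: hand scanner, 0.2 kg: a straight yellow handle from x = -85 to +35 mm, 32 mm wide (y), 34 mm high, lying flat, and at its +x end a black head (44 mm wide, up to z = 68 mm, x = 24 to 80 mm) looking forward and down at 45 degrees. Origin on the underside, mid-width; z up. Balances, and is best gripped across the handle, near x = -12 mm, z = 26 mm.
- beam (a point): centre of the red window of the scanner, at (68, 0, 24) mm in the scanner frame; its x axis is the line of sight, forward and 45 degrees down: (0.707, 0, -0.707) in the scanner frame. A label is read when it lies on this line, 40 to 160 mm away, within 15 mm of the line in each cross direction (y, z of this frame).
- bowl: bystander: white ceramic bowl, 120 mm across, 55 mm high, loose; origin at the centre of its underside
- mortar: bystander: wooden mortar with pestle, 96 mm across, 75 mm high (pestle up to 115 mm), loose; origin at the centre of its underside
- scoop: bystander: orange plastic scoop, 168 mm long (x), 55 mm wide, 30 mm high, loose; origin on the counter near the middle of its length
- oil: bystander: green oil bottle, 60 mm across, 190 mm high, fixed; origin at the centre of its underside
- flip_can: bystander: tall stainless canister with hinged lid, 106 mm across, 132 mm high, fixed; origin at the centre of its underside
- tray: the grey wash-up tray itself, 270 x 190 mm, 18 mm high; origin at the centre of its underside
Mind the look-alikes: they are no part of the job. What is shaped like the dish4 but purple is not meant. What is shaped like the dish3 but purple is not meant.

How it is judged:
By the outcome, as a careful person would: the job done as asked, in the order asked, and still so for the second after the job is handed in, with the robot touching nothing.
Of dish4, dish5, dish6 only 1 to 3 are there at a start; the rules pass over those that are not, and their reading is None.
At some moment in a run one of scanner, can_red, can_yellow, can_blue may be knocked a few centimetres aside while the robot is not near it.
It also fails if it takes over 210 s, if anything falls off the work surface, if the arm or the gripper's body presses on something with over 40 N, if the wrist force passes 120 N, or if a joint passes its speed limit or range.

## Robot

A 6-joint arm with a two-finger parallel gripper is mounted at the origin on the work surface. World frame = base frame: x ahead of the robot, y to its left, z up, the work surface at z = 0. Lengths are in m, angles in rad, forces in N, time in s.
With the tool pointing down it reaches from about 0.4 to 0.825 m from the base axis. Payload 7 kg.
Tool frame: the origin (TCP) lies on the centre line of the jaws, within the pads' length; the fingertips stand 11 mm ahead of it and the grasp point (between the pads) lies 8 mm behind it; z points along the fingers, y is the direction in which the jaws open and shut (so a half turn about z gives the same grasp; the last joint's range is limited). The gripper opens to 88 mm and grips with 3 to 60 N. Pads are 19 mm wide; open, the fingers measure 130 mm over their backs; the gripper's body (78 mm by 193 mm) begins 47 mm behind the grasp point.
Start: joints at [-1.028, 0.359, 0.012, 0, -1.224, -0.288], TCP at [0.17, -0.653, 0.238] pointing down, gripper open.
Joint ranges: [-3.07, 3.07], [-1.43, 2.12], [-1.02, 1.25], [-3.03, 1.67], [-3.05, -0], [-3.03, 3.03]. Speed limits (rad/s): [2.39, 2.39, 3.01, 3.14, 3.14, 3.14].

## Interface

Orientations are given as [roll, pitch, yaw] about the fixed x, y, z axes, in that order (R = Rz(yaw) Ry(pitch) Rx(roll)).
In Python, from station import * gives the robot as it stands.
- The arm moves only by the tool play_rows, never from a script. Its argument "targets" is a list of rows, each a list of 7 numbers: the turn, a rotation vector about the world's x, y, z in rad, then the shift along the world's x, y, z in m, then the opening, from 0 (shut) to 1 (fully open). A call has 1 to 12 rows; each row shifts and turns the pose as measured when the row begins; what a row does not reach is not made up. A row lasts 1/8 s, in which the tool goes at most 62.5 mm and 10.7 degrees, less where a joint would pass 70% of its speed; a pose out of reach is approached as far as the arm can. A call is refused whole if a number of a shift passes 0.0625 or a number of a turn 0.188, either way. A call with a gripper value outside its range is refused whole. The fingers move at their own pace and stop on an object; "grip_force" is the grip in N (left out, the last holds). Time passes only in rows, so rows that do not move let the fingers close. It gives the time, the measured TCP pose, the force and the opening at its end, in the units of the state.
- get_state(): the state, without advancing time (a new reading comes with each control period).
- grab_frame(name): name is "scene" or "top" or "wrist"; returns (picture, depth): 400x640x3 uint8, blue, green, red; 400x640 float32, m along the optical axis (not along the pixel's ray), 0 where there is no reading.
- camera_params(name): a dict with "camera_matrix" (3x3 intrinsics, pixels), "dist" ([k1, k2, p1, p2, k3] as OpenCV has them; the pictures are not rectified), "extrinsics" (4x4, takes a point from world to camera coordinates); the wrist camera has in their place "hand_eye" (4x4, takes a point from camera to tool coordinates, whose origin is the TCP and whose axes are the flange's). Camera axes: x right, y up, looking along -z (the intrinsics and any distortion apply to the point x, -y, -z); pixel columns grow to the right and rows downward; lengths in m; the calibration is good to about 2 mm. A picture is of the moment at which its call begins: read the wrist's pose just before it. camera_params takes no time and is no camera call.
- job_done(): hands the job in, once; it reports no verdict.
The state is a dict: "t": time; "q": joint angles; "qd": joint speeds; "joint_efforts": joint torques, N m; "eef_pos": TCP position; "ee_rot": TCP orientation; "force": force on the tool from outside, world axes, zero at the start; "moment": the same for the moment, N m; "width": finger opening in m.
Only numpy, scipy, OpenCV 4.12 (cv2) and the standard library are available. Lean on these libraries where they do the work, as an engineer would, in place of code of your own. Each camera call takes 0.05 s, during which the arm holds its last target.

## Working session

There is one attempt and no reset: what is moved stays moved. The work goes in short steps, Python scripts to look and compute and a tool call to move; the robot and the scene stay as the last step left them, time stands still between calls to the robot, and variables do not carry over. Pictures are saved under pics/ and viewed, and the job is handed in when it is done.

Besides the shell and the picture viewer there is one more tool, called after ">>>" as a command line: name --pt "numbers of a row" for each row, then --argument value for the rest. play_rows: Moves the arm, as the interface text tells. Its arguments: {"type":"object","properties":{"targets":{"type":"array","items":{"type":"array","items":{"type":"number"}}},"grip_force":{"type":"number"}},"required":["targets"]}

```bash
ls; mkdir -p pics
python3 - <<'E'
from station import *
import cv2,numpy as np
s=get_state();print(s)
for n in ["scene","top"]:
    p,d=grab_frame(n);cv2.imwrite(f"pics/{n}0.png",p);np.save(f"{n}0.npy",d);print(n,camera_params(n),(d>0).mean())
print(camera_params("wrist"))
E
```

```text
pics
{'t': 0.0, 'q': array([-1.02789436e+00,  3.59430769e-01,  1.10702482e-02, -3.61279555e-04,
       -1.22409652e+00, -2.88125479e-01]), 'qd': array([-0.00037324, -0.00012878,  0.00039754, -0.00069451, -0.00145327,
        0.00046628]), 'joint_efforts': array([-1.87415446e-05, -5.82722068e+01,  2.93061233e+01,  6.99689895e+00,
        6.94057730e-03, -1.61921876e-04]), 'eef_pos': array([ 0.16999943, -0.65276052,  0.23659724]), 'ee_rot': array([ 3.13990388e+00, -1.46327241e-04, -2.88693909e+00]), 'force': array([ 0.00827567, -0.47370864, -0.13146407]), 'moment': array([ 0.02352186, -0.01188968, -0.00175493]), 'width': 0.08751663225072936}
scene {'camera_matrix': array([[485.79663197,   0.        , 317.61930533],
       [  0.        , 485.79663197, 198.4631481 ],
       [  0.        ,   0.        ,   1.        ]]), 'dist': array([-0.12800434,  0.        ,  0.        ,  0.        ,  0.        ]), 'extrinsics': array([[ 0.63667815,  0.77111541,  0.00468559, -0.26603432],
       [-0.53432279,  0.43677083,  0.7236922 ,  0.2098303 ],
       [ 0.55600368, -0.46326263,  0.69010698, -1.63242
[... 611 characters left out ...]
 [ 0.00000000e+00,  0.00000000e+00,  0.00000000e+00,
         1.00000000e+00]])} 0.99628125
{'camera_matrix': array([[337.11028628,   0.        , 322.5788464 ],
       [  0.        , 337.11028628, 202.04856709],
       [  0.        ,   0.        ,   1.        ]]), 'dist': array([-0.05373825,  0.        ,  0.        ,  0.        ,  0.        ]), 'hand_eye': array([[ 5.61551122e-04,  9.68023298e-01,  2.50859682e-01,
         6.77667267e-02],
       [ 9.99998820e-01, -1.84899718e-04, -1.52500881e-03,
        -5.65350801e-04],
       [-1.42986017e-03,  2.50860242e-01, -9.68022259e-01,
        -1.47083068e-01],
       [ 0.00000000e+00,  0.00000000e+00,  0.00000000e+00,
         1.00000000e+00]])}
```

View pics/scene0.png

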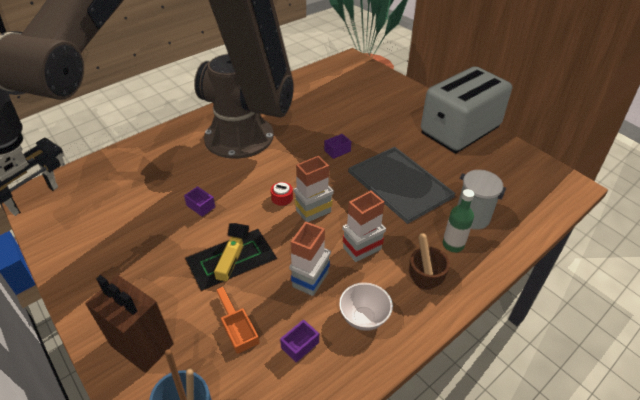

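View pics/top0.png

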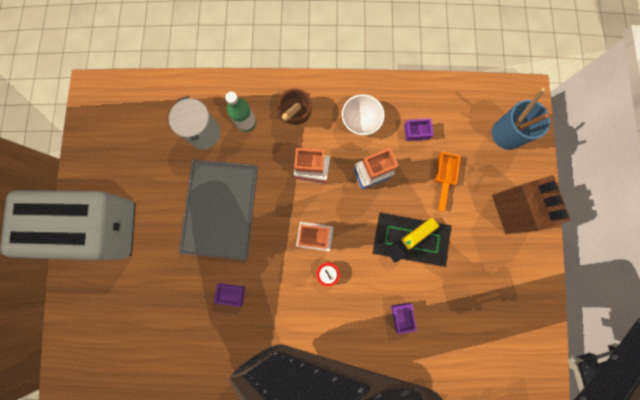

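Candidates for dishes (top view): brown at (309,160), (380,163), (315,238) on white dishes on canisters – wanted. Purple look-alikes at (230,295), (403,318), (418,130) – not wanted. The red/white round thing at (328,274) is not in the job either. Next I'll measure, with a close crop as a check.

```bash
cat > h.py <<'E'
from station import *
import cv2,numpy as np
from scipy.spatial.transform import Rotation as R
def w2t(s):
    T=np.eye(4);T[:3,:3]=R.from_euler('xyz',s['ee_rot']).as_matrix();T[:3,3]=s['eef_pos'];return T
def cam2world(n,s=None):
    c=camera_params(n)
    return w2t(s)@c['hand_eye'] if n=='wrist' else np.linalg.inv(c['extrinsics'])
def rays(n,uv,s=None):
    c=camera_params(n);T=cam2world(n,s)
    u=cv2.undistortPoints(np.asarray(uv,float).reshape(-1,1,2),c['camera_matrix'],c['dist']).reshape(-1,2)
    d=np.c_[u[:,0],-u[:,1],-np.ones(len(u))]@T[:3,:3].T
    return T[:3,3],d
def onplane(n,uv,z,s=None):
    o,d=rays(n,uv,s);return o+d*((z-o[2])/d[:,2:3])
def cloud(n,depth,s=None):
    h,w=depth.shape;v,u=np.mgrid[:h,:w]
    o,d=rays(n,np.c_[u.ravel(),v.ravel()],s)
    P=(o+d*depth.reshape(-1,1)).reshape(h,w,3);P[depth==0]=np.nan;return P
def proj(n,P,s=None):
    c=camera_params(n);M=np.linalg.inv(cam2world(n,s));p=np.asarray(P)@M[:3,:3].T+M[:3,3]
    p=p*[1,-1,-1];return cv2.projectPoints(p.reshape(-1,1,3),np.zeros(3),np.zeros(3),c['camera_matrix'],c['dist'])[0].reshape(-1,2)
def rect(P):
    (cx,cy),(w,h),a=cv2.minAreaRect(np.asarray(P[:,:2]*1000,np.float32));
    if w<h: w,h,a=h,w,a-90
    return np.round([cx,cy,w,h,(a+90)%180-90],1)
E
python3 - <<'E'
from h import *
p=cv2.imread('pics/top0.png');d=np.load('top0.npy');P=cloud('top',d)
hsv=cv2.cvtColor(p,cv2.COLOR_BGR2HSV)
c=p[130:270,170:470];cv2.imwrite('pics/c1.png',cv2.resize(c,None,fx=2.6,fy=2.6,interpolation=cv2.INTER_CUBIC))
c=cv2.imread('pics/scene0.png')[140:360,170:470];cv2.imwrite('pics/c2.png',cv2.resize(c,None,fx=2.6,fy=2.6,interpolation=cv2.INTER_CUBIC))
for u,v in [(309,160),(380,163),(315,238),(219,210),(380,240),(330,225),(363,115),(293,106),(448,160),(190,120),(238,110),(100,300)]: print(u,v,np.round(P[v,u],4))
# rims: points above z 0.16
m=(P[...,2]>0.155)&(P[...,2]<0.19)
n,l,st,ce=cv2.connectedComponentsWithStats(m.astype(np.uint8))
for i in range(1,n):
    if st[i,4]>50:
        Q=P[l==i];print(st[i],np.percentile(Q[:,2],[5,50,95]).round(4),rect(Q))
E
```

```text
309 160 [ 0.624  -0.0125  0.1289]
380 163 [ 0.6176 -0.1933  0.1335]
315 238 [ 0.4258 -0.0313  0.1327]
219 210 [0.5059 0.2476 0.0038]
380 240 [ 4.273e-01 -2.122e-01 -3.000e-04]
330 225 [ 4.68e-01 -7.02e-02 -3.00e-04]
363 115 [ 0.7947 -0.1643  0.004 ]
293 106 [0.7967 0.0386 0.0607]
448 160 [ 0.6619 -0.413   0.0039]
190 120 [0.7268 0.3003 0.1334]
238 110 [0.7533 0.1744 0.1371]
100 300 [ 0.2434  0.582  -0.0028]
[624  25  16 110 917] [0.1563 0.1709 0.185 ] [ 857.9 -881.7  306.6   28.5   -4.7]
[226  92  13  15 113] [0.1582 0.1866 0.1898] [766.1 180.2  26.2  24.8  80.2]
[294 148  31  23 250] [0.1575 0.1669 0.1701] [618.7 -14.1  70.3  50.7  86.4]
[364 148  35  29 263] [0.1561 0.1664 0.1698] [ 613.3 -190.3   70.7   50.8  -66.5]
[ 519  175   51   57 1451] [0.1618 0.1692 0.1787] [ 517.1 -597.6  122.2   92.9   16.3]
[   0  191  109   70 6899] [0.1656 0.1798 0.1829] [445.8 618.2 268.3 170.6 -89.5]
[298 224  32  25 212] [0.162  0.1676 0.1705] [429.5 -27.9  69.9  50.1  83.9]
```

```bash
true
```

```text
(no output)
```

View pics/c1.png

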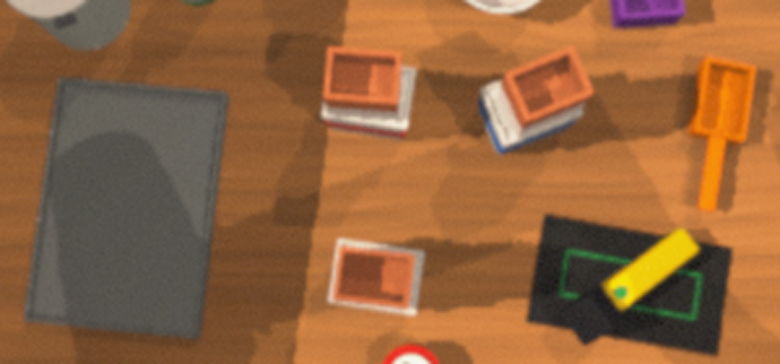

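View pics/c2.png

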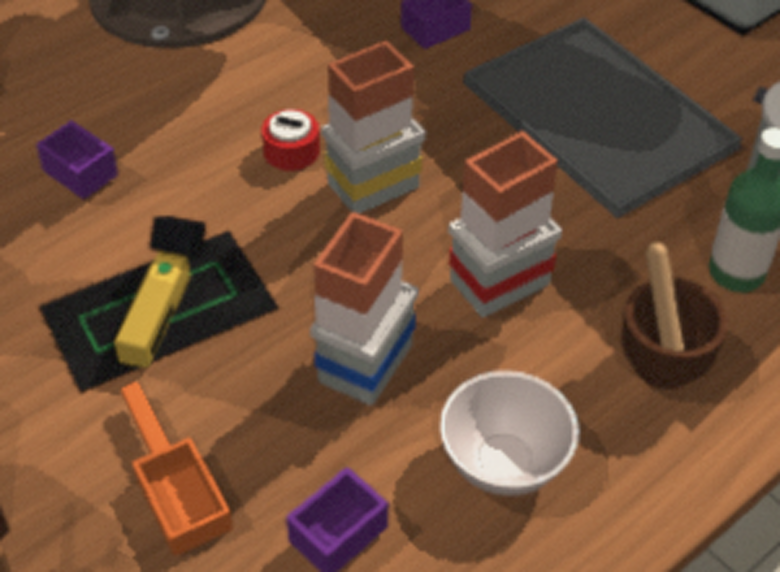

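Crop check: all three canisters (yellow band bottom-left, red upper-middle, blue upper-right) each carry a white dish with a brown one on top. The scanner lies askew on the mat. Measuring tray, mat and scanner.

Run:
```python
from h import *
p=cv2.imread('pics/top0.png');d=np.load('top0.npy');P=cloud('top',d)
hsv=cv2.cvtColor(p,cv2.COLOR_BGR2HSV)
def comp(m,name,z,minA=60):
    n,l,st,ce=cv2.connectedComponentsWithStats(m.astype(np.uint8))
    for i in range(1,n):
        if st[i,4]>minA:
            v,u=np.nonzero(l==i);Q=onplane('top',np.c_[u,v],z);print(name,st[i],rect(Q))
X=P[...,0];Y=P[...,1];Z=P[...,2]
near=(X>0.2)&(X<0.9)
comp(near&(hsv[...,1]<60)&(hsv[...,2]<120)&(Y>0.08)&(Y<0.36)&(X<0.68)&(X>.35)&(Z<.03),'tray',.016,1000)
comp(near&(hsv[...,2]<50)&(Y<-0.1)&(Y>-.45)&(X<.6),'mat',.004,300)
comp(near&(hsv[...,0]>20)&(hsv[...,0]<35)&(hsv[...,1]>120)&(hsv[...,2]>120)&(Y<-.1),'handle',.034)
g=near&(hsv[...,0]>45)&(hsv[...,0]<80)&(hsv[...,1]>120)&(Y<-.1)
comp(g,'green',.004,20); v,u=np.nonzero(g);print(rect(onplane('top',np.c_[u,v],.004)))
m=(Y<-.12)&(Y>-.4)&(X>.3)&(X<.55)&(Z>.045)&(Z<.09)
comp(m,'head',.068,20)
m=(Y<-.12)&(Y>-.4)&(X>.3)&(X<.55)&(Z>.02)&(Z<.09)
comp(m,'all',.034,20)
# lids
for nm,(x,y) in dict(red=(.6187,-.0141),blue=(.6133,-.1903),yel=(.4295,-.0279)).items():
    m=(abs(X-x)<.07)&(abs(Y-y)<.07)&(Z>.07)&(Z<.09);print(nm,m.sum(),rect(P[m]))
```

```text
tray [ 180  161   77   99 6159] [508.4 245.8 267.2 189.8  -4.6]
mat [375 222  73  43 986] [ 413.8 -298.3  202.6   98.5   80.6]
mat [ 576  321   64   79 2466] [  50.9 -905.7  289.6  126.1  -44.3]
mat [380 388  42  12 351] [  11.8 -266.9  111.8   29.2   89.9]
handle [402 218  37  31 477] [ 447.5 -318.3  109.5   35.7  -53.7]
green [423 234  17  19  53] [ 415.3 -364.    60.2   33.1  -35.6]
[ 430.4 -303.2  150.6   51.9   80.5]
head [387 239  23  24 309] [ 396.8 -249.9   50.2   45.4  -53.2]
all [438 197   9  15  96] [ 529.4 -381.2   40.6   18.9  -11.1]
all [386 218  53  45 807] [ 427.7 -298.8  161.5   48.9  -55.4]
red 189 [622.2 -17.1  88.   64.6  82. ]
blue 218 [ 614.6 -184.5   87.7   64.4  -67.7]
yel 198 [433.3 -28.1  87.9  64.1  82.2]
```

Run:
```python
from h import *
p=cv2.imread('pics/top0.png');P=cloud('top',np.load('top0.npy'));X,Y,Z=[P[...,i] for i in range(3)]
m=(Z>.115)&(Z<.145)&(X>.6)&(Y>.22)&(Y<.4);print(m.sum(),rect(P[m]))
q=cv2.imread('pics/scene0.png');S=cloud('scene',np.load('scene0.npy'));X,Y,Z=[S[...,i] for i in range(3)]
m=(Z>.02)&(Z<.185)&(X>.6)&(Y>.1)&(Y<.24);print('oil',rect(S[m]),np.percentile(S[m],[2,98],axis=0).round(3))
m=(Z>.02)&(Z<.14)&(X>.6)&(Y>.25)&(Y<.4);print('can',rect(S[m]),np.percentile(S[m],[2,98],axis=0).round(3))
c=q[60:210,0:200];cv2.imwrite('pics/c3.png',cv2.resize(c,None,fx=3.5,fy=3.5,interpolation=cv2.INTER_CUBIC))
g,d=grab_frame('wrist');cv2.imwrite('pics/w0.png',g)
```

```text
1295 [736.7 307.6 105.3 105.3 -23.8]
oil [709.2 168.5 177.5  93.5 -11.9] [[0.747 0.148 0.022]
 [0.8   0.188 0.179]]
can [715.3 297.7 171.3 111.1  17.6] [[0.688 0.256 0.027]
 [0.792 0.349 0.135]]
```

View pics/c3.png

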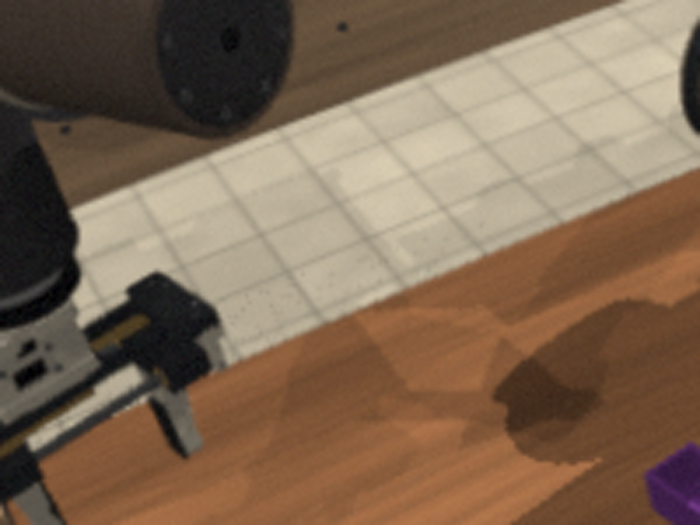

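View pics/w0.png

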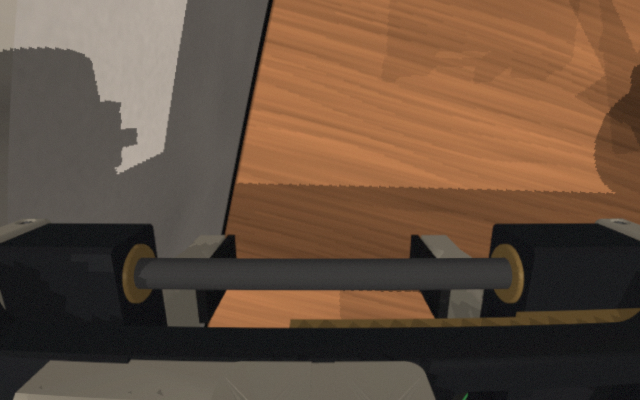

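Body's long side runs along the jaws. The flip can (737,308, r 53) would foul slot B3 with jaws along x, so that dish will go in turned by 90°. Starting: move to above the red stack.

>>> play_rows --pt "0 0 0.104 0.03 0.045 0.002 1" --pt "0 0 0.104 0.03 0.045 0.002 1" --pt "0 0 0.104 0.03 0.045 0.002 1" --pt "0 0 0.104 0.03 0.045 0.002 1" --pt "0 0 0.104 0.03 0.045 0.002 1" --pt "0 0 0.104 0.03 0.045 0.002 1" --pt "0 0 0.104 0.03 0.045 0.002 1" --pt "0 0 0.104 0.03 0.045 0.002 1" --pt "0 0 0.104 0.03 0.045 0 1" --pt "0 0 0.104 0.03 0.045 0 1" --pt "0 0 0.104 0.03 0.045 0 1" --pt "0 0 0.104 0.03 0.045 0 1" --grip_force 20

```text
t: 1.65
eef_pos: [0.5352, -0.0962, 0.2505]
ee_rot: [3.138, -0.001, -1.604]
force: [1.9, -1.1, 0.4]
width: 0.088
```

>>> play_rows --pt "0 0 -0.01 0.028 0.0275 0 1" --pt "0 0 -0.01 0.028 0.0275 0 1" --pt "0 0 -0.01 0.0275 0.0275 0 1" --pt "0 0 0 0 0 0 1"

```text
t: 2.15
eef_pos: [0.6219, -0.0069, 0.2488]
ee_rot: [3.136, -0.001, -1.628]
force: [-0.9, 0.3, -0.3]
width: 0.0877
```

```bash
cat > rt.py <<'E'
from h import *
def rims(zs=((.155,.19,'brown'),(.115,.145,'white')),tag=None):
    p,d=grab_frame('top');P=cloud('top',d);Z=P[...,2];X=P[...,0];Y=P[...,1]
    for lo,hi,nm in zs:
        m=(Z>lo)&(Z<hi)&(X>.35)&(X<.72)&(Y>-.3)&(Y<.1)
        n,l,st,ce=cv2.connectedComponentsWithStats(m.astype(np.uint8))
        for i in range(1,n):
            if st[i,4]>80: print(nm,st[i],rect(P[l==i]))
    if tag: cv2.imwrite(f'pics/{tag}.png',p)
    return p,P
E
python3 - <<'E'
from rt import *
s=get_state();print(s['eef_pos'],s['ee_rot']);rims(tag='t1')
g,d=grab_frame('wrist');cv2.imwrite('pics/w1.png',g)
E
```

```text
[ 0.62191206 -0.00687015  0.24883667] [ 3.13579254e+00 -7.20644801e-04 -1.62835237e+00]
brown [364 148  35  29 260] [ 613.3 -190.3   70.7   50.6  -65.9]
brown [298 224  32  25 212] [429.5 -28.   69.7  50.1  84. ]
white [298 152  11   9  88] [631.5   2.7  25.3  19.6  88.5]
white [368 152  26  22 315] [ 617.6 -193.4   55.    36.4  -67.6]
white [363 161  33  19  81] [ 593.2 -187.8   85.6   39.3   79.9]
white [301 227  26  19 398] [429.9 -27.8  60.   39.7  83.7]
```

View pics/w1.png

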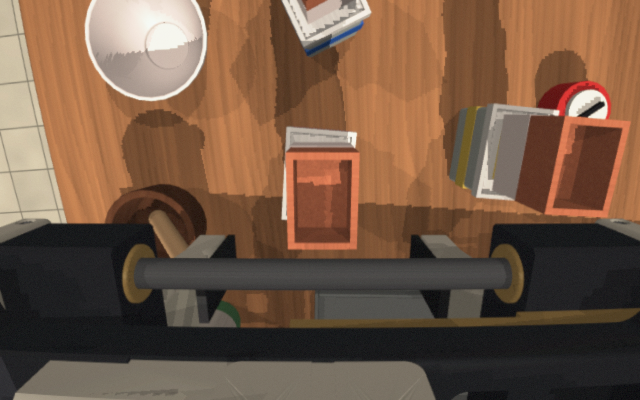

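Wrist view: brown dish between the fingers at (322,195), jaws aligned. Descending.

>>> play_rows --pt "0.004 0 0 -0.003 -0.007 -0.02 1" --pt "0 0 0 0 0 -0.03 1" --pt "0 0 0 0 0 -0.03 1" --pt "0 0 0 0 0 -0.019 1" --pt "0 0 0 0 0 0 1"

```text
t: 2.88
eef_pos: [0.6138, -0.0201, 0.1499]
ee_rot: [3.138, 0.004, -1.633]
force: [-0.4, 0.2, 0.6]
width: 0.0882
```

>>> play_rows --pt "0 0 0 0.005 0.006 0 1" --pt "0 0 0 0 0 0 0.3" --pt "0 0 0 0 0 0 0.3" --pt "0 0 0 0 0 0 0.3" --pt "0 0 0 0 0 0 0.3"

```text
t: 3.5
eef_pos: [0.6204, -0.0141, 0.1539]
ee_rot: [-3.14, 0.005, -1.633]
force: [-0.2, -0.1, -0.2]
width: 0.0532
```

>>> play_rows --pt "0 0 0 0 0 0 0.3" --pt "0 0 0 0 0 0 0.3"

```text
t: 3.75
eef_pos: [0.6205, -0.0141, 0.154]
ee_rot: [-3.14, 0.005, -1.633]
force: [-0.1, 0.2, 0.8]
width: 0.05
```

>>> play_rows --pt "0 0 0 0 0 0.02 0.3" --pt "0 0 0 0 0 0.04 0.3" --pt "0 0 -0.005 -0.004 0.03 0.02 0.3" --pt "0 0 -0.005 -0.008 0.05 0 0.3" --pt "0 0 -0.005 -0.008 0.05 0 0.3" --pt "0 0 0 -0.008 0.05 0 0.3" --pt "0 0 0 -0.004 0.02 -0.02 0.3" --pt "0 0 0 0 0 0 0.3"

```text
t: 4.75
eef_pos: [0.5847, 0.191, 0.2134]
ee_rot: [3.138, 0.005, -1.652]
force: [-0.3, -0.5, -1.1]
width: 0.0498
```

>>> play_rows --pt "0 0 0 0.003 0.002 -0.03 0.3" --pt "0 0 0 0 0 -0.045 0.3" --pt "0 0 0 0 0 -0.045 0.3" --pt "0 0 0 0 0 -0.03 0.3" --pt "0 0 0 0 0 -0.012 0.3" --pt "0 0 0 0 0 0 0.3"

```text
t: 5.5
eef_pos: [0.591, 0.1898, 0.0514]
ee_rot: [-3.14, 0.007, -1.653]
force: [-0.4, 0.5, 0.4]
width: 0.0498
```

>>> play_rows --pt "0 0 0 -0.002 0.003 -0.006 0.3" --pt "0 0 0 0 0 -0.003 0.3" --pt "0 0 0 0 0 0 0.3" --pt "0 0 0 0 0 0 0.3"

```text
t: 6.0
eef_pos: [0.5911, 0.1941, 0.0459]
ee_rot: [-3.135, 0.01, -1.652]
force: [0.0, 0.7, -1.3]
width: 0.0499
```

>>> play_rows --pt "-0.009 0.007 0 -0.002 0 -0.005 0.3" --pt "0 0 0 0 0 -0.003 0.3" --pt "0 0 0 0 0 0 0.3"

```text
t: 6.38
eef_pos: [0.5891, 0.1942, 0.0389]
ee_rot: [-3.141, -0.0, -1.651]
force: [-0.8, -0.3, -1.2]
width: 0.0499
```

```bash
cat > st.py <<'E'
import sys
from h import *
# usage: st.py x y z jawdeg  -> prints remaining shift and turn
s=get_state();a=[float(v) for v in sys.argv[1:]]
T=w2t(s)[:3,:3]
print('t',round(s['t'],2),'pos',s['eef_pos'].round(4),'F',s['force'].round(1),'w',round(s['width'],4),'q',s['q'].round(2))
y=T[:,1];print('jaw',round((np.degrees(np.arctan2(y[1],y[0]))+90)%180-90,2),'tz',T[:,2].round(4))
if a:
    x0=T[:,0];ang=np.radians(a[3]);yv=np.array([np.cos(ang),np.sin(ang),0])
    if yv@y<0: yv=-yv
    z=np.array([0,0,-1.]);D=np.c_[np.cross(yv,z),yv,z]
    print('shift',(np.array(a[:3])-s['eef_pos']).round(4),'turn',R.from_matrix(D@T.T).as_rotvec().round(3))
E
python3 st.py .588 .1934 .038 -4.6
python3 - <<'E'
from h import *
g,d=grab_frame('scene');cv2.imwrite('pics/s2.png',cv2.resize(g[120:270,260:500],None,fx=3,fy=3))
E
```

```text
t 6.38 pos [0.5891 0.1942 0.0389] F [-0.8 -0.3 -1.2] w 0.0499 q [ 0.63  0.46 -0.34  0.   -0.77 -0.71]
jaw -4.62 tz [ 4.e-04 -0.e+00 -1.e+00]
shift [-0.0011 -0.0008 -0.0009] turn [0. 0. 0.]
```

View pics/s2.png

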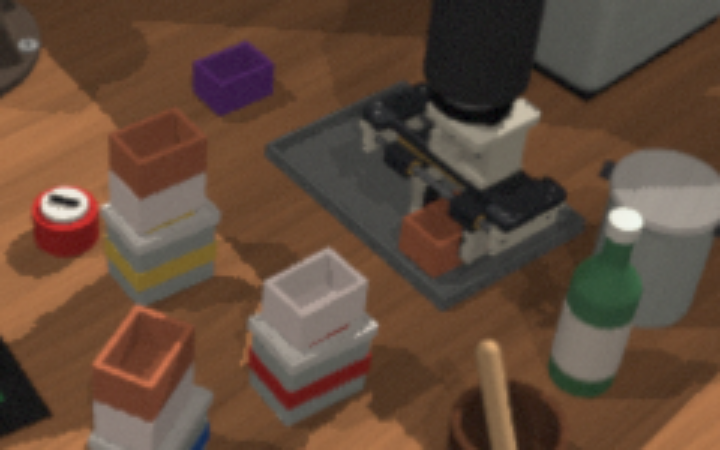

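>>> play_rows --pt "0 0 0 0 0 -0.002 0.3" --pt "0 0 0 0 0 0 0.3" --pt "0 0 0 0 0 0 0.3"

```text
t: 6.8
eef_pos: [0.5892, 0.1944, 0.039]
ee_rot: [-3.14, 0.0, -1.651]
force: [-0.5, -0.1, -0.7]
width: 0.0502
```

>>> play_rows --pt "0 0 0 0 0 -0.003 0.3" --pt "0 0 0 0 0 0 0.3"

```text
t: 7.05
eef_pos: [0.5894, 0.1945, 0.0383]
ee_rot: [-3.14, -0.0, -1.65]
force: [0.2, 0.4, -1.6]
width: 0.0496
```

>>> play_rows --pt "0 0 0 0 0 -0.003 0.3" --pt "0 0 0 0 0 -0.002 0.3"

```text
t: 7.3
eef_pos: [0.5896, 0.1947, 0.0373]
ee_rot: [-3.138, -0.0, -1.648]
force: [-8.5, -0.5, 21.9]
width: 0.05
```

Contact felt (22 N) at TCP z ≈ 0.038. Releasing and rising.

>>> play_rows --pt "0 0 0 0 0 0.001 0.7" --pt "0 0 0 0 0 0 0.7" --pt "0 0 0 0 0 0 0.7" --pt "0 0 0 0 0 0.03 0.7" --pt "0 0 0 0 0 0.05 0.7" --pt "0 0 0 0 0 0.05 0.7" --pt "0 0 0 0.007 -0.05 0.03 1" --pt "0 0 0 0.007 -0.05 0 1" --pt "0 0 0 0.007 -0.05 0 1" --pt "0 0 0 0.005 -0.04 0 1" --pt "0 0 0 0 0 0 1"

```text
t: 8.68
eef_pos: [0.6153, -0.0013, 0.1989]
ee_rot: [-3.141, -0.004, -1.646]
force: [0.3, 0.6, -0.1]
width: 0.0874
```

```bash
python3 st.py .6187 -.0141 .110 -3.6
python3 - <<'E'
from rt import *
p,P=rims(tag='t3')
c=p[90:310,160:480];cv2.imwrite('pics/c4.png',cv2.resize(c,None,fx=2.4,fy=2.4))
E
```

```text
t 8.68 pos [ 0.6153 -0.0013  0.1989] F [ 0.3  0.6 -0.1] w 0.0874 q [ 0.32  0.29 -0.18  0.   -1.1  -0.4 ]
jaw -4.33 tz [-0.     -0.0044 -1.    ]
shift [ 0.0034 -0.0128 -0.0889] turn [0.004 0.    0.013]
brown [364 148  35  29 263] [ 613.2 -190.4   71.6   50.6  -66.2]
brown [298 224  32  25 212] [429.6 -27.9  70.   50.   83.7]
white [368 152  26  22 318] [ 617.6 -193.5   54.9   37.   -67.4]
white [363 161  33  19  82] [ 592.7 -187.6   85.5   39.3   80.1]
white [301 227  26  19 403] [429.9 -27.7  60.   39.6  83.7]
```

View pics/c4.png

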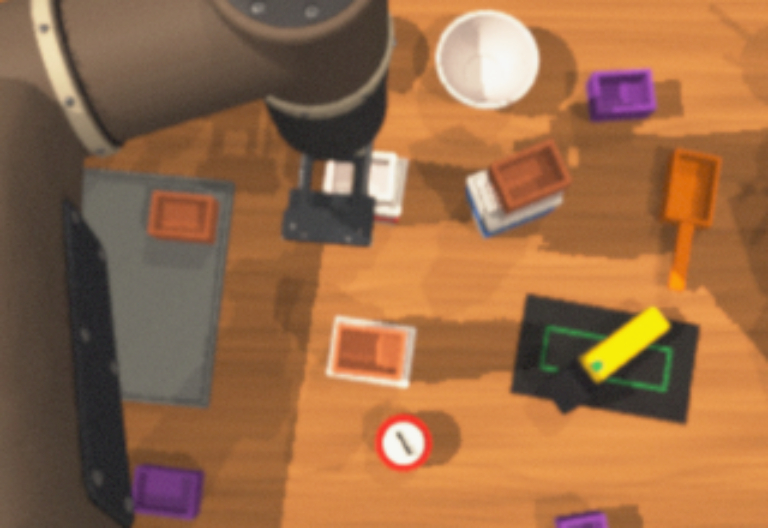

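Brown dish stands in the tray. Now the white one from red.

>>> play_rows --pt "0.004 0 0.013 0.003 -0.013 -0.02 1" --pt "0 0 0 0 0 -0.03 1" --pt "0 0 0 0 0 -0.026 1" --pt "0 0 0 0 0 -0.013 1" --pt "0 0 0 0 0 0 1" --pt "0 0 0 0 0 0 1"

```text
t: 9.48
eef_pos: [0.6194, -0.0094, 0.1079]
ee_rot: [-3.14, 0.0, -1.628]
force: [0.7, 0.5, -0.1]
width: 0.0877
```

```bash
python3 st.py .6187 -.0141 .110 -3.6
python3 - <<'E'
from rt import *
g,d=grab_frame('scene');cv2.imwrite('pics/s5.png',cv2.resize(g[120:270,260:500],None,fx=3,fy=3))
E
```

```text
t 9.47 pos [ 0.6194 -0.0094  0.1079] F [ 0.7  0.5 -0.1] w 0.0877 q [ 0.3   0.38 -0.28  0.   -0.91 -0.36]
jaw -3.29 tz [ 1.7e-03  3.0e-04 -1.0e+00]
shift [-0.0007 -0.0047  0.0021] turn [-0.     0.002 -0.005]
```

View pics/s5.png

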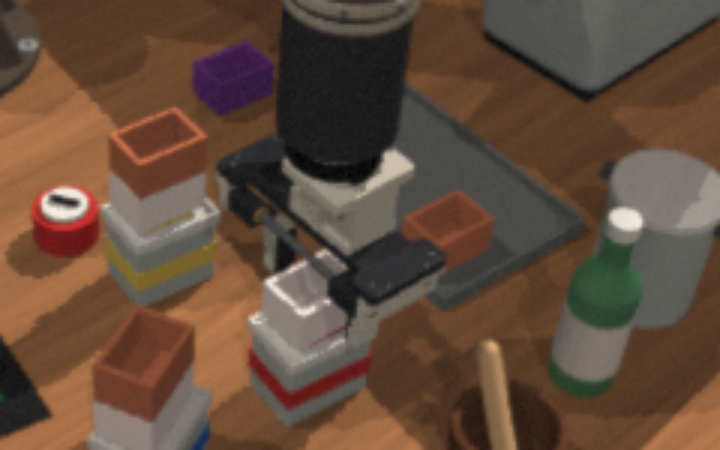

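>>> play_rows --pt "0 0 -0.005 0 -0.004 0.002 1" --pt "0 0 0 0 0 0 0.3" --pt "0 0 0 0 0 0 0.3" --pt "0 0 0 0 0 0 0.3" --pt "0 0 0 0 0 0 0.3" --pt "0 0 0 0 0 0 0.3"

```text
t: 10.28
eef_pos: [0.6205, -0.0136, 0.1124]
ee_rot: [-3.136, 0.002, -1.634]
force: [-0.3, -0.1, 0.7]
width: 0.0501
```

>>> play_rows --pt "0 0 0 0 0 0.02 0.3" --pt "0 0 0 0 0 0.03 0.3" --pt "0 0 -0.005 -0.01 0.02 0.02 0.3" --pt "0 0 -0.005 -0.023 0.043 0 0.3" --pt "0 0 -0.005 -0.023 0.043 0 0.3" --pt "0 0 0 -0.023 0.043 0 0.3" --pt "0 0 0 -0.023 0.043 0 0.3" --pt "0 0 0 -0.012 0.02 0 0.3" --pt "0 0 0 0 0 0 0.3" --pt "0 0 0 0 0 0 0.3"

```text
t: 11.52
eef_pos: [0.5, 0.2033, 0.181]
ee_rot: [3.141, 0.0, -1.651]
force: [1.1, -0.3, -1.5]
width: 0.05
```

```bash
python3 st.py .5043 .2001 .0364 -4.6
```

```text
t 11.53 pos [0.5    0.2033 0.181 ] F [ 1.1 -0.3 -1.5] w 0.05 q [ 0.75  0.18 -0.37 -0.   -1.02 -0.83]
jaw -4.61 tz [-9.e-04  6.e-04 -1.e+00]
shift [ 0.0043 -0.0032 -0.1446] turn [-0.001 -0.001  0.   ]
```

>>> play_rows --pt "0 0 0 0.004 -0.003 -0.03 0.3" --pt "0 0 0 0 0 -0.04 0.3" --pt "0 0 0 0 0 -0.04 0.3" --pt "0 0 0 0 0 -0.02 0.3" --pt "0 0 0 0 0 -0.007 0.3" --pt "0 0 0 0 0 0 0.3" --pt "0 0 0 0 0 0 0.3"

```text
t: 12.4
eef_pos: [0.5079, 0.1955, 0.0417]
ee_rot: [-3.14, 0.002, -1.658]
force: [0.3, -0.3, -0.6]
width: 0.0495
```

```bash
python3 st.py .5043 .2001 .0364 -4.6
```

```text
t 12.4 pos [0.5079 0.1955 0.0417] F [ 0.3 -0.3 -0.6] w 0.0495 q [ 0.73  0.36 -0.51 -0.   -0.7  -0.82]
jaw -5.01 tz [ 0.0019  0.0017 -1.    ]
shift [-0.0036  0.0046 -0.0053] turn [-0.002  0.002  0.007]
```

>>> play_rows --pt "-0.002 0.002 0.007 -0.003 0.004 -0.002 0.3" --pt "0 0 0 0 0 -0.002 0.3" --pt "0 0 0 0 0 -0.002 0.3" --pt "0 0 0 0 0 -0.001 0.3"

```text
t: 12.9
eef_pos: [0.5058, 0.2009, 0.0373]
ee_rot: [-3.139, 0.002, -1.65]
force: [-5.2, -1.4, 15.3]
width: 0.0498
```

Contact again; release, go to yellow.

>>> play_rows --pt "0 0 0 0 0 0.001 0.7" --pt "0 0 0 0 0 0 0.7" --pt "0 0 0 0 0 0 0.7" --pt "0 0 0 0 0 0.03 0.7" --pt "0 0 0 0 0 0.05 0.7" --pt "0 0 0 0 0 0.06 0.7" --pt "0 0 -0.01 -0.018 -0.045 0.04 1" --pt "0 0 -0.01 -0.02 -0.055 0.01 1" --pt "0 0 -0.01 -0.02 -0.055 0 1" --pt "0 0 0 -0.018 -0.055 0 1" --pt "0 0 0 0 -0.015 0 1" --pt "0 0 0 0 0 0 1"

```text
t: 14.4
eef_pos: [0.4266, -0.0294, 0.2335]
ee_rot: [-3.135, 0.002, -1.679]
force: [-0.3, -0.5, 0.5]
width: 0.0874
```

```bash
python3 st.py .4295 -.0279 .152 -6.1
python3 - <<'E'
from rt import *
p,P=rims(tag='t6')
c=p[90:310,160:480];cv2.imwrite('pics/c6.png',cv2.resize(c,None,fx=2.4,fy=2.4))
X,Y,Z=[P[...,i] for i in range(3)]
m=(abs(X-.62)<.07)&(abs(Y+.016)<.07)&(Z>.07)&(Z<.1);print('redcan',m.sum(),rect(P[m]))
E
```

```text
t 14.4 pos [ 0.4266 -0.0294  0.2335] F [-0.3 -0.5  0.5] w 0.0874 q [ 0.4  -0.07 -0.51  0.   -1.12 -0.51]
jaw -6.2 tz [ 0.0068  0.0014 -1.    ]
shift [ 0.0029  0.0015 -0.0815] turn [-0.001  0.007  0.002]
brown [364 148  35  29 262] [ 613.4 -190.4   71.3   50.5  -66.6]
white [368 152  26  22 318] [ 617.5 -193.3   53.9   36.3  -66.6]
redcan 800 [622.6 -17.2  87.9  65.6  82. ]
```

View pics/c6.png

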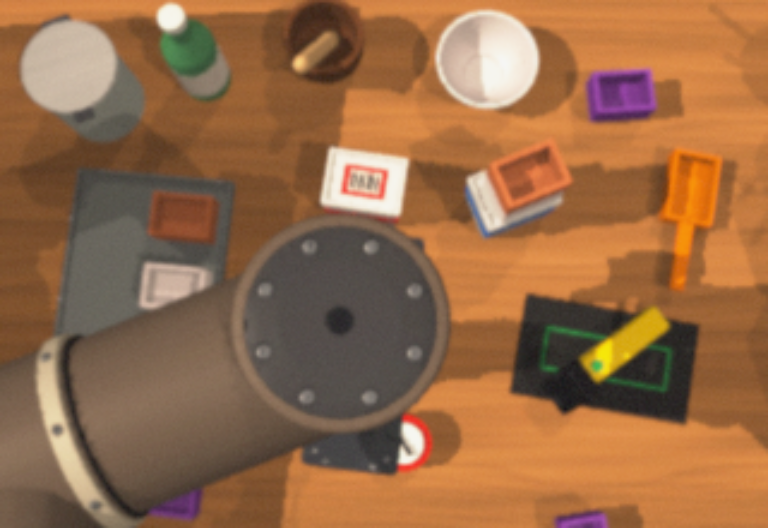

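>>> play_rows --pt "0 0.007 0 0.003 0.001 -0.02 1" --pt "0 0 0 0 0 -0.03 1" --pt "0 0 0 0 0 -0.025 1" --pt "0 0 0 0 0 -0.008 1" --pt "0 0 0 0 0 0 1" --pt "0 0 0 0 0 0 1"

```text
t: 15.2
eef_pos: [0.4321, -0.0239, 0.1494]
ee_rot: [-3.14, 0.002, -1.674]
force: [0.4, -0.3, 0.3]
width: 0.0876
```

```bash
python3 st.py .4295 -.0279 .152 -6.1
```

```text
t 15.2 pos [ 0.4321 -0.0239  0.1494] F [ 0.4 -0.3  0.3] w 0.0876 q [ 0.4   0.03 -0.62 -0.   -0.91 -0.51]
jaw -5.92 tz [ 0.0014  0.0017 -1.    ]
shift [-0.0026 -0.004   0.0026] turn [-0.002  0.001 -0.003]
```

>>> play_rows --pt "0 0 0 -0.002 -0.003 0 1" --pt "0 0 0 0 0 0 0.3" --pt "0 0 0 0 0 0 0.3" --pt "0 0 0 0 0 0 0.3" --pt "0 0 0 0 0 0 0.3" --pt "0 0 0 0 0 0 0.3"

```text
t: 15.95
eef_pos: [0.4311, -0.0268, 0.1514]
ee_rot: [-3.137, 0.004, -1.674]
force: [1.5, 0.2, 0.3]
width: 0.0501
```

>>> play_rows --pt "0 0 0 0 0 0.02 0.3" --pt "0 0 0 0 0 0.03 0.3" --pt "0 0 0.008 0.006 0.02 0.02 0.3" --pt "0 0 0.008 0.013 0.05 0 0.3" --pt "0 0 0.008 0.013 0.05 0 0.3" --pt "0 0 0 0.013 0.05 0 0.3" --pt "0 0 0 0.013 0.05 0 0.3" --pt "0 0 0 0.013 0.05 0 0.3" --pt "0 0 0 0.008 0.045 0 0.3" --pt "0 0 0 0 0 -0.02 0.3" --pt "0 0 0 0 0 0 0.3"

```text
t: 17.32
eef_pos: [0.5067, 0.2978, 0.1975]
ee_rot: [3.137, -0.001, -1.653]
force: [-0.4, -0.4, -1.5]
width: 0.0497
```

```bash
python3 st.py .5115 .2899 .0354 -4.6
```

```text
t 17.32 pos [0.5067 0.2978 0.1975] F [-0.4 -0.4 -1.5] w 0.0497 q [ 0.86  0.25 -0.24 -0.   -1.09 -0.94]
jaw -4.68 tz [-4.9e-03 -8.0e-04 -1.0e+00]
shift [ 0.0048 -0.0079 -0.1621] turn [ 0.001 -0.005  0.001]
```

>>> play_rows --pt "0.001 -0.005 0 0.004 -0.006 -0.03 0.3" --pt "0 0 0 0 0 -0.045 0.3" --pt "0 0 0 0 0 -0.045 0.3" --pt "0 0 0 0 0 -0.025 0.3" --pt "0 0 0 0 0 -0.01 0.3" --pt "0 0 0 0 0 0 0.3" --pt "0 0 0 0 0 0 0.3"

```text
t: 18.2
eef_pos: [0.5139, 0.2912, 0.045]
ee_rot: [-3.135, 0.005, -1.654]
force: [0.0, -0.3, -1.7]
width: 0.0501
```

```bash
python3 st.py .5115 .2899 .0354 -4.6
```

```text
t 18.2 pos [0.5139 0.2912 0.045 ] F [ 0.  -0.3 -1.7] w 0.0501 q [ 0.85  0.41 -0.41  0.   -0.74 -0.93]
jaw -4.75 tz [ 0.0067  0.0045 -1.    ]
shift [-0.0024 -0.0013 -0.0096] turn [-0.005  0.007  0.003]
```

>>> play_rows --pt "-0.005 0.007 0.002 -0.002 -0.001 -0.005 0.3" --pt "0 0 0 0 0 -0.002 0.3" --pt "0 0 0 0 0 -0.002 0.3" --pt "0 0 0 0 0 -0.002 0.3"

```text
t: 18.7
eef_pos: [0.513, 0.2913, 0.0363]
ee_rot: [-3.139, 0.003, -1.651]
force: [-6.2, -2.7, 19.0]
width: 0.0496
```

>>> play_rows --pt "0 0 0 0 0 0.001 0.7" --pt "0 0 0 0 0 0 0.7" --pt "0 0 0 0 0 0 0.7" --pt "0 0 0 0 0 0.03 0.7" --pt "0 0 0 0 0 0.05 0.7" --pt "0 0 0 -0.004 -0.02 0.05 0.7" --pt "0 0 -0.008 -0.016 -0.055 0.025 1" --pt "0 0 -0.008 -0.016 -0.055 0 1" --pt "0 0 -0.008 -0.016 -0.055 0 1" --pt "0 0 0 -0.016 -0.055 0 1" --pt "0 0 0 -0.013 -0.055 0 1" --pt "0 0 0 0 -0.02 0 1"

```text
t: 20.2
eef_pos: [0.4288, -0.0306, 0.1979]
ee_rot: [-3.134, 0.004, -1.671]
force: [0.2, 0.2, 0.1]
width: 0.0877
```

>>> play_rows --pt "0 0 0 0 0 0 1"

```text
t: 20.32
eef_pos: [0.4285, -0.0318, 0.1982]
ee_rot: [-3.133, 0.004, -1.674]
force: [0.1, 0.7, -0.2]
width: 0.0876
```

```bash
python3 st.py .4295 -.0279 .111 -6.1
python3 - <<'E'
from rt import *
p,P=rims(tag='t7')
s=get_state();g,d=grab_frame('wrist');cv2.imwrite('pics/w7.png',g)
P=cloud('wrist',d,s);X,Y,Z=[P[...,i] for i in range(3)]
m=(abs(X-.43)<.07)&(abs(Y+.028)<.07)&(Z>.122)&(Z<.135);print(rect(P[m]),m.sum())
E
```

```text
t 20.32 pos [ 0.4285 -0.0318  0.1982] F [ 0.1  0.7 -0.2] w 0.0876 q [ 0.39 -0.03 -0.56  0.   -1.03 -0.49]
jaw -5.89 tz [ 0.0091  0.0035 -1.    ]
shift [ 0.001   0.0039 -0.0872] turn [-0.004  0.009 -0.004]
brown [364 148  35  29 262] [ 613.3 -190.5   71.4   50.7  -66.5]
white [368 153  26  21 315] [ 617.2 -193.    54.    36.6  -67.1]
[430.5 -33.   65.4  50.2  83.8] 2133
```

View pics/w7.png

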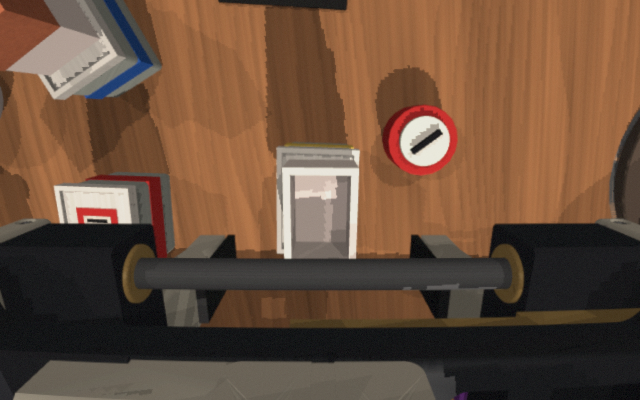

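View pics/t7.png

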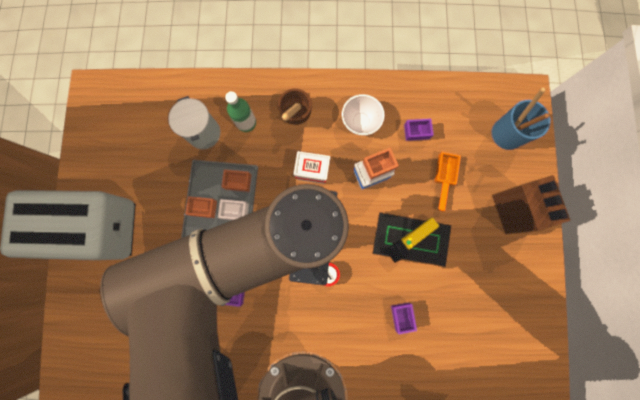

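White dish on yellow at wrist (320,205), jaws aligned; three dishes stand in the tray at top (236,180), (232,210), (200,207). Grasping.

>>> play_rows --pt "-0.004 0.009 -0.004 0.001 0.003 -0.02 1" --pt "0 0 0 0 0 -0.03 1" --pt "0 0 0 0 0 -0.025 1" --pt "0 0 0 0 0 -0.012 1" --pt "0 0 0 0 0 0 1" --pt "0 0 0 0 0 0 1"

```text
t: 21.18
eef_pos: [0.4326, -0.0223, 0.1101]
ee_rot: [-3.139, 0.0, -1.669]
force: [-0.3, -0.3, -0.3]
width: 0.0881
```

```bash
python3 st.py .4295 -.0279 .111 -6.1
```

```text
t 21.18 pos [ 0.4326 -0.0223  0.1101] F [-0.3 -0.3 -0.3] w 0.0881 q [ 0.41  0.09 -0.68  0.   -0.8  -0.51]
jaw -5.65 tz [ 0.0025 -0.     -1.    ]
shift [-0.0031 -0.0056  0.0009] turn [ 0.     0.003 -0.008]
```

>>> play_rows --pt "0 0.003 -0.008 -0.003 -0.005 0 1" --pt "0 0 0 0 0 0 0.3" --pt "0 0 0 0 0 0 0.3" --pt "0 0 0 0 0 0 0.3" --pt "0 0 0 0 0 0 0.3" --pt "0 0 0 0 0 0 0.3"

```text
t: 21.92
eef_pos: [0.4307, -0.0273, 0.1121]
ee_rot: [-3.138, 0.002, -1.678]
force: [0.1, 0.3, -0.1]
width: 0.0498
```

>>> play_rows --pt "0 0 0 0 0 0.02 0.3" --pt "0 0 0 0 0 0.03 0.3" --pt "0 0 0.008 0 0.02 0.02 0.3" --pt "0 0 0.008 0 0.05 0 0.3" --pt "0 0 0.008 0 0.05 0 0.3" --pt "0 0 0 0 0.05 0 0.3" --pt "0 0 0 0 0.05 0 0.3" --pt "0 0 0 -0.001 0.05 0 0.3" --pt "0 0 0 -0.001 0.045 0 0.3" --pt "0 0 0 0 0 -0.02 0.3" --pt "0 0 0 0 0 0 0.3"

```text
t: 23.3
eef_pos: [0.4234, 0.2971, 0.1606]
ee_rot: [3.138, -0.001, -1.656]
force: [0.2, 0.3, -0.6]
width: 0.0497
```

```bash
python3 st.py .4278 .2966 .036 -4.6
```

```text
t 23.3 pos [0.4234 0.2971 0.1606] F [ 0.2  0.3 -0.6] w 0.0497 q [ 0.99  0.17 -0.44 -0.   -0.97 -1.07]
jaw -4.88 tz [-0.0036 -0.001  -1.    ]
shift [ 0.0044 -0.0005 -0.1246] turn [ 0.001 -0.004  0.005]
```

>>> play_rows --pt "0.001 -0.004 0.005 0.004 0 -0.03 0.3" --pt "0 0 0 0 0 -0.04 0.3" --pt "0 0 0 0 0 -0.03 0.3" --pt "0 0 0 0 0 -0.014 0.3" --pt "0 0 0 0 0 -0.004 0.3" --pt "0 0 0 0 0 0 0.3" --pt "0 0 0 0 0 0 0.3"

```text
t: 24.18
eef_pos: [0.4307, 0.298, 0.0455]
ee_rot: [-3.136, 0.006, -1.652]
force: [-0.6, 0.5, -1.1]
width: 0.0495
```

```bash
python3 st.py .4278 .2966 .036 -4.6
```

```text
t 24.18 pos [0.4307 0.298  0.0455] F [-0.6  0.5 -1.1] w 0.0495 q [ 0.98  0.32 -0.56  0.   -0.68 -1.07]
jaw -4.63 tz [ 0.0063  0.0053 -1.    ]
shift [-0.0029 -0.0014 -0.0095] turn [-0.005  0.006  0.001]
```

>>> play_rows --pt "-0.005 0.006 0 -0.003 -0.001 -0.005 0.3" --pt "0 0 0 0 0 -0.002 0.3" --pt "0 0 0 0 0 -0.002 0.3" --pt "0 0 0 0 0 -0.001 0.3"

```text
t: 24.68
eef_pos: [0.4281, 0.2978, 0.0371]
ee_rot: [-3.14, 0.002, -1.651]
force: [-5.0, -1.4, 16.9]
width: 0.0498
```

>>> play_rows --pt "0 0 0 0 0 0.001 0.7" --pt "0 0 0 0 0 0 0.7" --pt "0 0 0 0 0 0 0.7" --pt "0 0 0 0 0 0.03 0.7" --pt "0 0 0 0 0 0.05 0.7" --pt "0 0 0 0 0 0.06 0.7" --pt "0 0 0.06 0.018 -0.045 0.04 1" --pt "0 0 0.06 0.018 -0.05 0.02 1" --pt "0 0 0.06 0.018 -0.05 0 1" --pt "0 0 0.06 0.018 -0.05 0 1" --pt "0 0 0.06 0.018 -0.05 0 1" --pt "0 0 0.06 0.018 -0.05 0 1"

```text
t: 26.18
eef_pos: [0.5374, -0.0029, 0.2453]
ee_rot: [-3.133, 0.001, -1.272]
force: [0.5, 1.3, 0.1]
width: 0.0874
```

>>> play_rows --pt "0 0 0.06 0.018 -0.05 0 1" --pt "0 0 0.04 0.018 -0.045 0 1" --pt "0 0 0.02 0.018 -0.045 0 1" --pt "0 0 0 0.01 -0.02 0 1" --pt "0 0 0 0 0 0 1"

```text
t: 26.8
eef_pos: [0.6029, -0.1725, 0.2437]
ee_rot: [-3.135, 0.001, -1.152]
force: [-0.5, 0.8, -0.8]
width: 0.0877
```

```bash
python3 st.py .6133 -.1904 .152 23.5
```

```text
t 26.8 pos [ 0.6029 -0.1725  0.2437] F [-0.5  0.8 -0.8] w 0.0877 q [ 0.03  0.27 -0.09 -0.   -1.2   0.39]
jaw 24.01 tz [ 0.0058  0.0041 -1.    ]
shift [ 0.0104 -0.0179 -0.0917] turn [-0.004  0.006 -0.009]
```

>>> play_rows --pt "-0.004 0.006 -0.009 0.01 -0.016 0 1" --pt "0 0 0 0 0 0 1"

```text
t: 27.05
eef_pos: [0.6132, -0.1887, 0.2434]
ee_rot: [3.141, 0.0, -1.161]
force: [0.7, 0.1, 0.1]
width: 0.0876
```

```bash
python3 st.py .6133 -.1904 .152 23.5
python3 - <<'E'
from rt import *
s=get_state();g,d=grab_frame('wrist');cv2.imwrite('pics/w8.png',g)
P=cloud('wrist',d,s);X,Y,Z=[P[...,i] for i in range(3)]
m=(abs(X-.613)<.07)&(abs(Y+.19)<.07)&(Z>.16)&(Z<.18);print(rect(P[m]),m.sum())
E
```

```text
t 27.05 pos [ 0.6132 -0.1887  0.2434] F [0.7 0.1 0.1] w 0.0876 q [ 0.01  0.3  -0.06 -0.   -1.21  0.4 ]
jaw 23.49 tz [-0.0011  0.     -1.    ]
shift [ 0.0001 -0.0017 -0.0914] turn [-0.    -0.001  0.   ]
[ 614.3 -191.9   70.4   50.2  -66.4] 2743
```

View pics/w8.png

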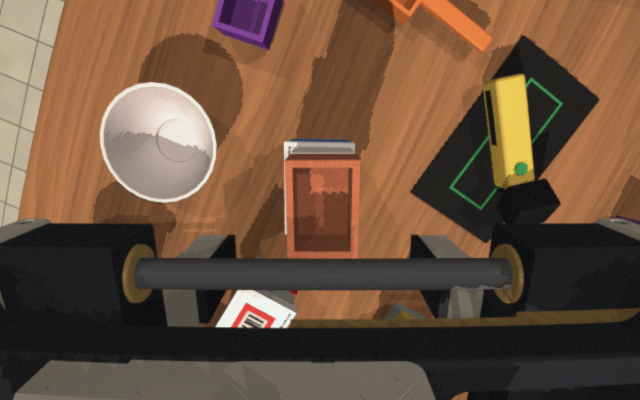

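Blue stack centred between the fingers, (322,205). Descending.

>>> play_rows --pt "0 0 0 0 -0.001 -0.025 1" --pt "0 0 0 0 0 -0.03 1" --pt "0 0 0 0 0 -0.025 1" --pt "0 0 0 0 0 -0.01 1" --pt "0 0 0 0 0 0 1" --pt "0 0 0 0 0 0 1"

```text
t: 27.85
eef_pos: [0.6141, -0.1862, 0.1548]
ee_rot: [-3.138, -0.002, -1.156]
force: [0.0, -0.2, -0.4]
width: 0.0878
```

```bash
python3 st.py .6135 -.1907 .152 23.5
```

```text
t 27.85 pos [ 0.6141 -0.1862  0.1548] F [ 0.  -0.2 -0.4] w 0.0878 q [ 0.01  0.36 -0.18  0.   -1.02  0.41]
jaw 23.76 tz [ 4.2e-03 -1.0e-04 -1.0e+00]
shift [-0.0006 -0.0045 -0.0028] turn [ 0.     0.004 -0.005]
```

>>> play_rows --pt "0 0.004 -0.005 0 -0.004 -0.003 1" --pt "0 0 0 0 0 0 0.3" --pt "0 0 0 0 0 0 0.3" --pt "0 0 0 0 0 0 0.3" --pt "0 0 0 0 0 0 0.3" --pt "0 0 0 0 0 0 0.3"

```text
t: 28.6
eef_pos: [0.6151, -0.1907, 0.1539]
ee_rot: [-3.139, -0.002, -1.162]
force: [0.3, 0.8, -0.6]
width: 0.0499
```

>>> play_rows --pt "0 0 0 0 0 0.02 0.3" --pt "0 0 0 0 0 0.04 0.3" --pt "0 0 -0.05 -0.022 0.03 0.01 0.3" --pt "0 0 -0.06 -0.022 0.045 0 0.3" --pt "0 0 -0.06 -0.022 0.045 0 0.3" --pt "0 0 -0.06 -0.022 0.045 0 0.3" --pt "0 0 -0.06 -0.022 0.045 0 0.3" --pt "0 0 -0.06 -0.022 0.045 0 0.3" --pt "0 0 -0.06 -0.02 0.045 0 0.3" --pt "0 0 -0.06 -0.018 0.045 0 0.3" --pt "0 0 -0.02 -0.018 0.04 0 0.3" --pt "0 0 0 0 0 0 0.3"

```text
t: 30.1
eef_pos: [0.4165, 0.205, 0.2213]
ee_rot: [3.139, 0.004, -1.671]
force: [-0.5, 0.1, -1.7]
width: 0.0499
```

>>> play_rows --pt "0 0 0 0 0 -0.02 0.3" --pt "0 0 0 0 0 0 0.3"

```text
t: 30.35
eef_pos: [0.4159, 0.2049, 0.2008]
ee_rot: [3.138, 0.004, -1.669]
force: [0.6, 0.0, -1.7]
width: 0.0501
```

```bash
python3 st.py .4206 .2068 .038 -4.6
```

```text
t 30.35 pos [0.4159 0.2049 0.2008] F [ 0.6  0.  -1.7] w 0.0501 q [ 0.88  0.04 -0.49 -0.01 -1.05 -0.98]
jaw -5.64 tz [-0.003   0.0041 -1.    ]
shift [ 0.0047  0.0019 -0.1628] turn [-0.004 -0.003  0.018]
```

>>> play_rows --pt "-0.004 -0.003 0.018 0.003 0.002 -0.03 0.3" --pt "0 0 0 0 0 -0.045 0.3" --pt "0 0 0 0 0 -0.045 0.3" --pt "0 0 0 0 0 -0.025 0.3" --pt "0 0 0 0 0 -0.009 0.3" --pt "0 0 0 0 0 0 0.3" --pt "0 0 0 0 0 0 0.3"

```text
t: 31.22
eef_pos: [0.4243, 0.2066, 0.0488]
ee_rot: [-3.134, 0.006, -1.653]
force: [0.9, -0.6, -1.9]
width: 0.0496
```

```bash
python3 st.py .4206 .2068 .038 -4.6
```

```text
t 31.23 pos [0.4243 0.2066 0.0488] F [ 0.9 -0.6 -1.9] w 0.0496 q [ 0.87  0.24 -0.67  0.   -0.65 -0.96]
jaw -4.71 tz [ 0.0075  0.005  -1.    ]
shift [-0.0037  0.0002 -0.0108] turn [-0.005  0.008  0.002]
```

>>> play_rows --pt "-0.005 0.008 0 -0.004 0 -0.006 0.3" --pt "0 0 0 0 0 -0.002 0.3" --pt "0 0 0 0 0 -0.002 0.3" --pt "0 0 0 0 0 -0.001 0.3"

```text
t: 31.72
eef_pos: [0.4209, 0.2078, 0.0393]
ee_rot: [-3.14, 0.003, -1.653]
force: [-0.4, 0.5, -2.8]
width: 0.0501
```

>>> play_rows --pt "0 0 0 0 0 -0.0025 0.3"

```text
t: 31.85
eef_pos: [0.421, 0.2081, 0.0379]
ee_rot: [-3.14, 0.003, -1.652]
force: [-12.1, -0.8, 31.2]
width: 0.0499
```

>>> play_rows --pt "0 0 0 0 0 0.001 0.7" --pt "0 0 0 0 0 0 0.7" --pt "0 0 0 0 0 0 0.7" --pt "0 0 0 0 0 0.03 0.7" --pt "0 0 0 0 0 0.05 0.7" --pt "0 0 0 0.005 -0.01 0.05 0.7" --pt "0 0 0.06 0.023 -0.045 0.035 1" --pt "0 0 0.06 0.023 -0.05 0 1" --pt "0 0 0.06 0.023 -0.05 0 1" --pt "0 0 0.06 0.023 -0.05 0 1" --pt "0 0 0.06 0.023 -0.05 0 1" --pt "0 0 0.06 0.023 -0.05 0 1"

```text
t: 33.35
eef_pos: [0.5674, -0.1041, 0.2108]
ee_rot: [-3.133, 0.002, -1.272]
force: [0.7, 1.4, 0.2]
width: 0.088
```

>>> play_rows --pt "0 0 0.04 0.018 -0.04 0 1" --pt "0 0 0.02 0.01 -0.02 0 1" --pt "0 0 0 0 0 0 1"

```text
t: 33.72
eef_pos: [0.5964, -0.1703, 0.2085]
ee_rot: [-3.136, 0.002, -1.215]
force: [-0.2, 0.8, -0.4]
width: 0.0879
```

```bash
python3 st.py .6135 -.1907 .112 23.5
python3 - <<'E'
from rt import *
s=get_state();g,d=grab_frame('wrist');cv2.imwrite('pics/w9.png',g)
P=cloud('wrist',d,s);X,Y,Z=[P[...,i] for i in range(3)]
m=(abs(X-.613)<.07)&(abs(Y+.19)<.07)&(Z>.12)&(Z<.14);print(rect(P[m]),m.sum())
g,d=grab_frame('top');cv2.imwrite('pics/t9.png',g)
E
```

```text
t 33.73 pos [ 0.5964 -0.1703  0.2085] F [-0.2  0.8 -0.4] w 0.0879 q [ 0.03  0.29 -0.16 -0.   -1.12  0.32]
jaw 20.4 tz [ 0.0045  0.0042 -1.    ]
shift [ 0.0171 -0.0204 -0.0965] turn [-0.004  0.004  0.054]
[ 614.6 -192.3   70.6   50.2  -66.7] 2693
```

View pics/w9.png

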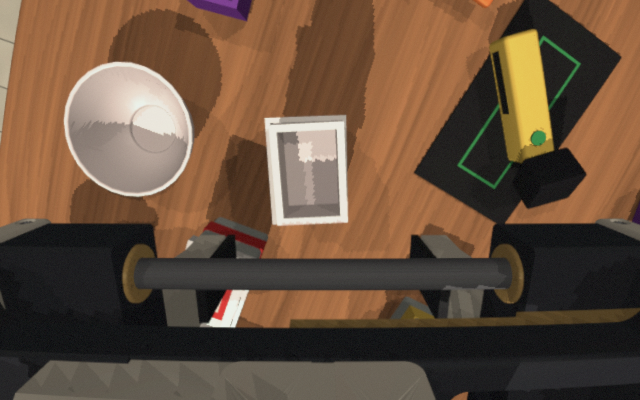

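View pics/t9.png

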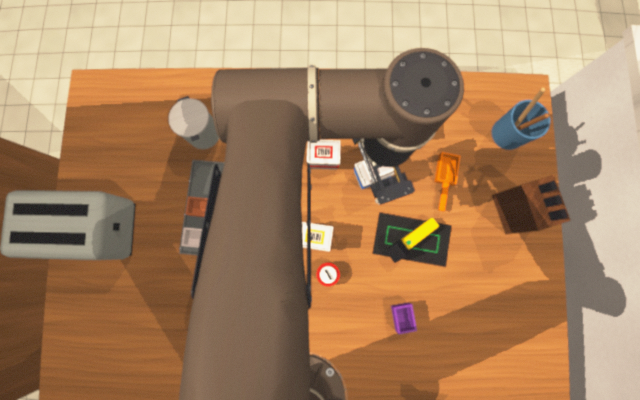

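The red canister has been knocked (label now at (322,152)). It's still standing; I'll re-measure it later. On with the last dish at (307,172) in the wrist view.

>>> play_rows --pt "-0.004 0.004 0.054 0.017 -0.02 0 1" --pt "0 0 0 0 0 0 1" --pt "0 0 0 0 0 -0.03 1" --pt "0 0 0 0 0 -0.03 1" --pt "0 0 0 0 0 -0.03 1" --pt "0 0 0 0 0 -0.007 1" --pt "0 0 0 0 0 0 1" --pt "0 0 0 0 0 0 1"

```text
t: 34.83
eef_pos: [0.6124, -0.1814, 0.1145]
ee_rot: [-3.135, -0.001, -1.155]
force: [0.8, -0.5, 0.6]
width: 0.0876
```

```bash
python3 st.py .614 -.1915 .112 23.5
```

```text
t 34.83 pos [ 0.6124 -0.1814  0.1145] F [ 0.8 -0.5  0.6] w 0.0876 q [ 0.02  0.4  -0.23 -0.   -0.94  0.4 ]
jaw 23.85 tz [ 0.0067  0.0014 -1.    ]
shift [ 0.0016 -0.0101 -0.0025] turn [-0.001  0.007 -0.006]
```

>>> play_rows --pt "-0.001 0.007 -0.006 0.001 -0.009 -0.003 1" --pt "0 0 0 0 0 0 0.3" --pt "0 0 0 0 0 0 0.3" --pt "0 0 0 0 0 0 0.3" --pt "0 0 0 0 0 0 0.3" --pt "0 0 0 0 0 0 0.3"

```text
t: 35.58
eef_pos: [0.6147, -0.1914, 0.1138]
ee_rot: [-3.139, -0.001, -1.162]
force: [0.7, 0.0, -0.1]
width: 0.0498
```

>>> play_rows --pt "0 0 0 0 0 0.02 0.3" --pt "0 0 0 0 0 0.04 0.3" --pt "0 0 0.1 -0.002 0.03 0.035 0.3" --pt "0 0 0.12 -0.002 0.045 0.01 0.3" --pt "0 0 0.12 -0.002 0.045 0 0.3" --pt "0 0 0.12 -0.002 0.045 0 0.3" --pt "0 0 0.12 -0.002 0.045 0 0.3" --pt "0 0 0.12 -0.002 0.045 0 0.3" --pt "0 0 0.12 -0.002 0.045 0 0.3" --pt "0 0 0.12 -0.002 0.045 0 0.3" --pt "0 0 0.1 -0.002 0.045 0 0.3" --pt "0 0 0.05 -0.002 0.045 0 0.3"

```text
t: 37.08
eef_pos: [0.5876, 0.2549, 0.2165]
ee_rot: [3.138, 0.006, -0.041]
force: [1.6, -0.8, -2.2]
width: 0.05
```

>>> play_rows --pt "0 0 0 0 0.02 0 0.3" --pt "0 0 0 0 0 0 0.3" --pt "0 0 0 0 0 0 0.3"

```text
t: 37.45
eef_pos: [0.5862, 0.2776, 0.2146]
ee_rot: [3.136, 0.009, -0.039]
force: [-1.4, -0.6, -1.7]
width: 0.0496
```

```bash
python3 st.py .5959 .2911 .038 85.4
```

```text
t 37.45 pos [0.5862 0.2776 0.2146] F [-1.4 -0.6 -1.7] w 0.0496 q [ 0.74  0.34 -0.07 -0.   -1.17  0.79]
jaw 87.79 tz [-0.009  -0.0053 -0.9999]
shift [ 0.0097  0.0135 -0.1766] turn [ 0.005 -0.009 -0.042]
```

>>> play_rows --pt "0.005 -0.009 -0.042 0.009 0.013 0 0.3" --pt "0 0 0 0 0 -0.03 0.3" --pt "0 0 0 0 0 -0.04 0.3" --pt "0 0 0 0 0 -0.04 0.3" --pt "0 0 0 0 0 0 0.3" --pt "0 0 0 0 0 0 0.3"

```text
t: 38.2
eef_pos: [0.5978, 0.284, 0.1057]
ee_rot: [-3.14, -0.003, -0.091]
force: [-0.5, -0.3, -0.9]
width: 0.0499
```

```bash
python3 st.py .5959 .2911 .038 85.4;  python3 - <<'E'
from rt import *
g,d=grab_frame('scene');cv2.imwrite('pics/s10.png',cv2.resize(g[90:270,310:550],None,fx=3,fy=3))
E
```

```text
t 38.2 pos [0.5978 0.284  0.1057] F [-0.5 -0.3 -0.9] w 0.0499 q [ 0.74  0.44 -0.19  0.   -0.94  0.74]
jaw 84.78 tz [ 0.0034  0.0016 -1.    ]
shift [-0.0019  0.0071 -0.0677] turn [-0.002  0.003  0.011]
```

View pics/s10.png

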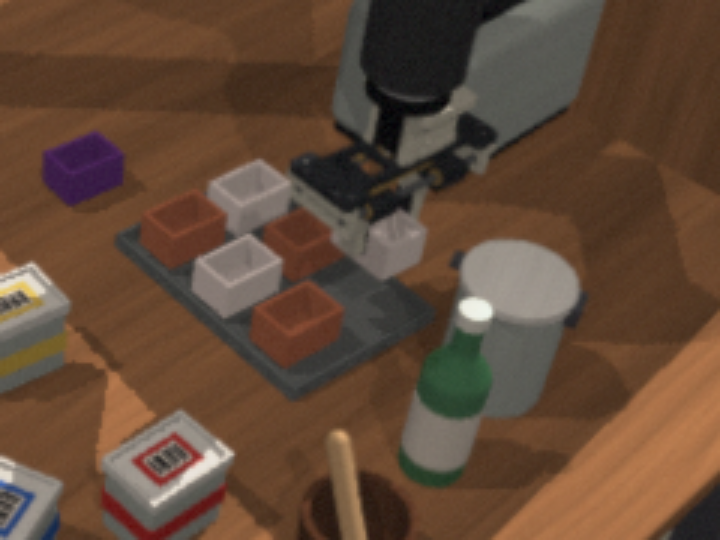

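Five dishes stand in the tray, the free place is below the gripper and the can stays clear. Descending.

>>> play_rows --pt "-0.002 0.003 0.011 -0.002 0.006 -0.02 0.3" --pt "0 0 0 0 0 -0.022 0.3" --pt "0 0 0 0 0 -0.012 0.3" --pt "0 0 0 0 0 -0.003 0.3" --pt "0 0 0 0 0 0 0.3" --pt "0 0 0 0 0 0 0.3"

```text
t: 39.0
eef_pos: [0.5973, 0.2928, 0.0501]
ee_rot: [-3.137, -0.005, -0.078]
force: [-0.2, -0.5, -2.0]
width: 0.0504
```

```bash
python3 st.py .5959 .2911 .038 85.4
```

```text
t 39.0 pos [0.5973 0.2928 0.0501] F [-0.2 -0.5 -2. ] w 0.0504 q [ 0.75  0.5  -0.23  0.   -0.83  0.74]
jaw 85.53 tz [ 0.0056  0.0044 -1.    ]
shift [-0.0014 -0.0017 -0.0121] turn [-0.004  0.006 -0.002]
```

>>> play_rows --pt "-0.004 0.006 -0.002 -0.001 -0.002 -0.007 0.3" --pt "0 0 0 0 0 -0.002 0.3" --pt "0 0 0 0 0 -0.002 0.3" --pt "0 0 0 0 0 -0.002 0.3"

```text
t: 39.5
eef_pos: [0.5967, 0.2909, 0.0387]
ee_rot: [-3.141, -0.001, -0.08]
force: [-9.7, -2.1, 19.7]
width: 0.0499
```

>>> play_rows --pt "0 0 0 0 0 0.001 0.7" --pt "0 0 0 0 0 0 0.7" --pt "0 0 0 0 0 0 0.7" --pt "0 0 0 0 0 0.03 0.7" --pt "0 0 0 0 0 0.05 0.7" --pt "0 0 0 0 0 0.06 0.7" --pt "0 0 -0.07 -0.012 -0.045 0.05 1" --pt "0 0 -0.07 -0.012 -0.05 0.02 1" --pt "0 0 -0.07 -0.012 -0.05 0 1" --pt "0 0 -0.07 -0.012 -0.05 0 1" --pt "0 0 -0.07 -0.012 -0.05 0 1" --pt "0 0 -0.07 -0.012 -0.05 0 1"

```text
t: 41.0
eef_pos: [0.5239, -0.0054, 0.2513]
ee_rot: [-3.139, -0.003, -0.508]
force: [0.7, -0.7, -0.1]
width: 0.0875
```

>>> play_rows --pt "0 0 -0.07 -0.012 -0.05 0 1" --pt "0 0 -0.07 -0.012 -0.05 0 1" --pt "0 0 -0.07 -0.012 -0.05 0 1" --pt "0 0 -0.07 -0.012 -0.05 0 1" --pt "0 0 -0.07 -0.012 -0.045 0 1" --pt "0 0 -0.07 -0.012 -0.02 0 1" --pt "0 0 0 0 0 0 1" --pt "0 0 0 0 0 0 1"

```text
t: 42.0
eef_pos: [0.4472, -0.2815, 0.2523]
ee_rot: [-3.136, -0.006, -0.945]
force: [-0.7, -0.0, 0.4]
width: 0.0879
```

```bash
python3 st.py .4398 -.3078 .15 36.3;  python3 - <<'E'
from rt import *
p,P=rims(tag='t11')
s=get_state();g,d=grab_frame('wrist');cv2.imwrite('pics/w11.png',g);np.save('w11.npy',d)
E
```

```text
t 42.0 pos [ 0.4472 -0.2815  0.2523] F [-0.7 -0.   0.4] w 0.0879 q [-0.19  0.1  -0.29  0.   -1.17  0.82]
jaw 35.83 tz [ 0.0079 -0.002  -1.    ]
shift [-0.0074 -0.0263 -0.1023] turn [0.002 0.008 0.008]
```

View pics/w11.png

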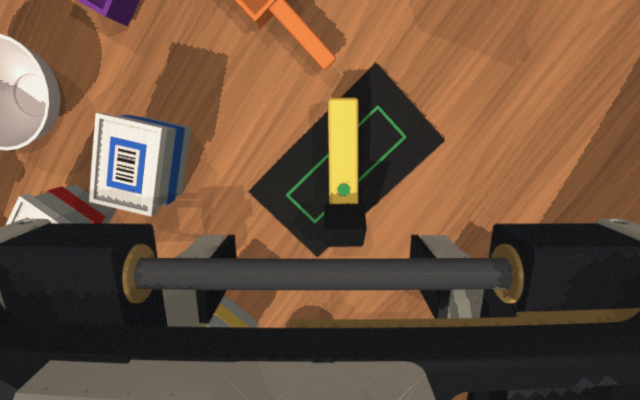

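View pics/t11.png

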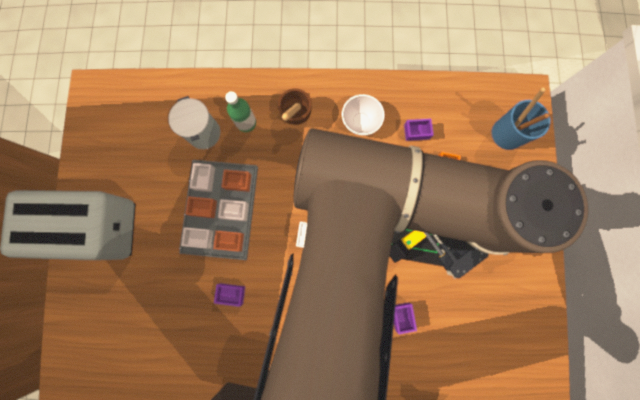

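All six dishes stand in the tray (top, (180–255, 160–255)). Wrist view: scanner handle (343,150), head (345,225), outline visible. Measuring them.

Run:
```python
from rt import *
s=get_state()
g=cv2.imread('pics/w11.png');d=np.load('w11.npy');hsv=cv2.cvtColor(g,cv2.COLOR_BGR2HSV);P=cloud('wrist',d,s);X,Y,Z=[P[...,i] for i in range(3)]
def big(m):
    n,l,st,ce=cv2.connectedComponentsWithStats(m.astype(np.uint8));i=1+np.argmax(st[1:,4]);return l==i
up=np.zeros(g.shape[:2],bool);up[:250]=1
h=big(up&(hsv[...,0]>20)&(hsv[...,0]<35)&(hsv[...,1]>100)&(hsv[...,2]>120)&(g[...,2]>120)&(Z>.025)&(Z<.045))
print('handle',rect(P[h]),np.median(Z[h]))
hd=big((np.arange(400)[:,None]<250)&(Z>.05)&(Z<.09)&(X>.3)&(X<.5)&(Y<-.15)&(Y>-.4));print('head',rect(P[hd]),np.percentile(Z[hd],[5,50,95]))
gm=up&(hsv[...,0]>45)&(hsv[...,0]<85)&(hsv[...,1]>120)&(Z<.015)
v,u=np.nonzero(gm);print('green',rect(onplane('wrist',np.c_[u,v],.004,s)),gm.sum())
mat=(np.arange(400)[:,None]<250)&(hsv[...,2]<50)&(Z<.02)&(X>.3)&(X<.6)&(Y<-.15)
v,u=np.nonzero(mat|gm);Q=onplane('wrist',np.c_[u,v],.004,s);print('mat',rect(Q))
```

```text
handle [ 447.6 -317.2  113.    31.2  -52.7] 0.037890935521543406
head [ 401.3 -256.5   43.9   43.8   36.3] [0.05112986 0.06121408 0.0701884 ]
green [ 432.7 -303.9  150.7   50.9   80.3] 674
mat [ 433.2 -304.4  207.3  118.    80.5]
```

>>> play_rows --pt "0.002 0.008 0.02 -0.01 -0.022 -0.02 1" --pt "0 0 0 0 0 -0.05 1" --pt "0 0 0 0 0 -0.05 1" --pt "0 0 0 0 0 -0.02 1" --pt "0 0 0 0 0 0 1" --pt "0 0 0 0 0 0 1"

```text
t: 42.85
eef_pos: [0.4414, -0.2999, 0.1111]
ee_rot: [-3.139, -0.004, -0.912]
force: [0.7, -0.1, 0.5]
width: 0.0875
```

```bash
python3 st.py .4373 -.3036 .025 37;  python3 - <<'E'
from rt import *
s=get_state();g,d=grab_frame('wrist');cv2.imwrite('pics/w12.png',g)
E
```

```text
t 42.85 pos [ 0.4414 -0.2999  0.1111] F [ 0.7 -0.1  0.5] w 0.0875 q [-0.23  0.25 -0.47  0.   -0.85  0.89]
jaw 37.72 tz [ 0.0049 -0.0018 -1.    ]
shift [-0.0041 -0.0037 -0.0861] turn [ 0.002  0.005 -0.013]
```

View pics/w12.png

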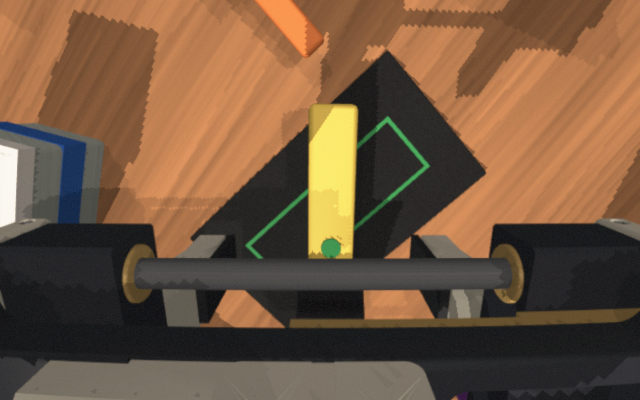

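>>> play_rows --pt "0.002 0.005 -0.012 -0.004 -0.003 -0.02 1" --pt "0 0 0 0 0 -0.03 1" --pt "0 0 0 0 0 -0.02 1" --pt "0 0 0 0 0 -0.005 1" --pt "0 0 0 0 0 0 1" --pt "0 0 0 0 0 0 1"

```text
t: 43.65
eef_pos: [0.4437, -0.3041, 0.0427]
ee_rot: [-3.133, -0.012, -0.922]
force: [-0.6, -0.1, -0.7]
width: 0.0873
```

```bash
python3 st.py .4373 -.3036 .027 37
```

```text
t 43.65 pos [ 0.4437 -0.3041  0.0427] F [-0.6 -0.1 -0.7] w 0.0873 q [-0.24  0.34 -0.54  0.   -0.68  0.88]
jaw 37.18 tz [ 0.0146 -0.0045 -0.9999]
shift [-0.0064  0.0005 -0.0157] turn [ 0.004  0.015 -0.003]
```

>>> play_rows --pt "0.004 0.015 -0.003 -0.006 0 -0.009 1" --pt "0 0 0 0 0 -0.007 1" --pt "0 0 0 0 0 0 1" --pt "0 0 0 0 0 0 1"

```text
t: 44.15
eef_pos: [0.4379, -0.3043, 0.0268]
ee_rot: [3.142, -0.001, -0.925]
force: [0.5, 0.1, 0.2]
width: 0.0875
```

```bash
python3 st.py .4373 -.3036 .027 37
```

```text
t 44.15 pos [ 0.4379 -0.3043  0.0268] F [0.5 0.1 0.2] w 0.0875 q [-0.24  0.36 -0.55  0.   -0.66  0.88]
jaw 36.99 tz [ 5.e-04 -7.e-04 -1.e+00]
shift [-0.0006  0.0007  0.0002] turn [0.001 0.    0.   ]
```

>>> play_rows --pt "0 0 0 0 0 0 0.1" --pt "0 0 0 0 0 0 0.1" --pt "0 0 0 0 0 0 0.1" --pt "0 0 0 0 0 0 0.1" --pt "0 0 0 0 0 0 0.1" --pt "0 0 0 0 0 0 0.1" --pt "0 0 0 0 0 0 0.1" --pt "0 0 0 0 0 0 0.1" --grip_force 30

```text
t: 45.15
eef_pos: [0.4382, -0.3044, 0.0272]
ee_rot: [-3.141, -0.001, -0.925]
force: [-0.6, 0.3, -0.2]
width: 0.0316
```

```bash
python3 st.py .4373 -.3036 .027 37
```

```text
t 45.15 pos [ 0.4382 -0.3044  0.0272] F [-0.6  0.3 -0.2] w 0.0316 q [-0.24  0.36 -0.55  0.   -0.66  0.88]
jaw 37.0 tz [ 0.0011 -0.001  -1.    ]
shift [-0.0009  0.0008 -0.0002] turn [ 0.001  0.001 -0.   ]
```

Scanner gripped (31.6 mm). Lifting high enough that nothing can be read in passing.

>>> play_rows --pt "0 0 0 0 0 0.02 0.1" --pt "0 0 0 0 0 0.04 0.1" --pt "0 0 0 0 0 0.05 0.1" --pt "0 0 0 0 0 0.05 0.1" --pt "0 0 0 0 0 0.04 0.1" --pt "0 0 0 0 0 0 0.1"

```text
t: 45.9
eef_pos: [0.4344, -0.3028, 0.2305]
ee_rot: [3.139, 0.005, -0.926]
force: [0.1, 0.1, -2.5]
width: 0.0322
```

```bash
python3 st.py
cat > lab.py <<'E'
from h import *
import sys
tag=sys.argv[1]
for n in ['scene','top','wrist'][:int(sys.argv[2]) if len(sys.argv)>2 else 2]:
    s=get_state();g,d=grab_frame(n);cv2.imwrite(f'pics/{n}{tag}.png',g);hsv=cv2.cvtColor(g,cv2.COLOR_BGR2HSV);P=cloud(n,d,s);X,Y,Z=[P[...,i] for i in range(3)]
    lid=(Z>.072)&(Z<.09)&(X>.33)&(X<.75)&(Y>-.3)&(Y<.1)
    k,l,st,ce=cv2.connectedComponentsWithStats(lid.astype(np.uint8))
    for i in range(1,k):
        if st[i,4]<150: continue
        m=l==i;v,u=np.nonzero(m);mm=m&(hsv[...,1]>110)
        c='?'
        if mm.sum()>5:
            hh=np.median(hsv[...,0][mm]);v,u=np.nonzero(mm);
            print(n,st[i],'hue',hh,'lid',rect(P[m]),'label',rect(onplane(n,np.c_[u,v],.081,s)))
        else: print(n,st[i],'lid',rect(P[m]))
E
python3 lab.py 13 3
```

```text
t 45.9 pos [ 0.4344 -0.3028  0.2305] F [ 0.1  0.1 -2.5] w 0.0322 q [-0.24  0.13 -0.31 -0.   -1.14  0.88]
jaw 36.93 tz [-0.0052  0.0022 -1.    ]
scene [294 178  39  27 628] hue 22.0 lid [435.8 -31.4  91.   69.3  83.3] label [435.1 -31.2  47.5  34.2  82.6]
scene [344 227  44  35 840] hue 1.0 lid [663.  -51.2  92.5  67.4  88.7] label [662.4 -51.   48.6  34.5  88.1]
scene [289 241  42  39 912] hue 110.0 lid [ 616.8 -188.4   92.1   66.2  -67.8] label [ 616.6 -187.7   46.4   33.3  -67. ]
top [307 139  22  25 417] hue 4.0 lid [660.8 -31.3  65.6  54.9  -3.6] label [660.  -39.6  30.6  27.    0.8]
top [296 222  30  28 638] hue 28.0 lid [434.6 -18.3  68.5  64.   82.3] label [432.6 -28.7  47.7  33.   83. ]
wrist [  44  115   82  112 7379] hue 109.0 lid [ 615.5 -186.8   89.6   66.4  -67.3] label [ 615.6 -187.2   48.9   35.1  -67.6]
```

```bash
python3 -c "
import cv2,numpy as np
a=cv2.imread('pics/scene13.png');b=cv2.imread('pics/wrist13.png')
cv2.imwrite('pics/a13.png',cv2.resize(np.vstack([a,b]),(480,600)))"
```

```text
(no output)
```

View pics/a13.png

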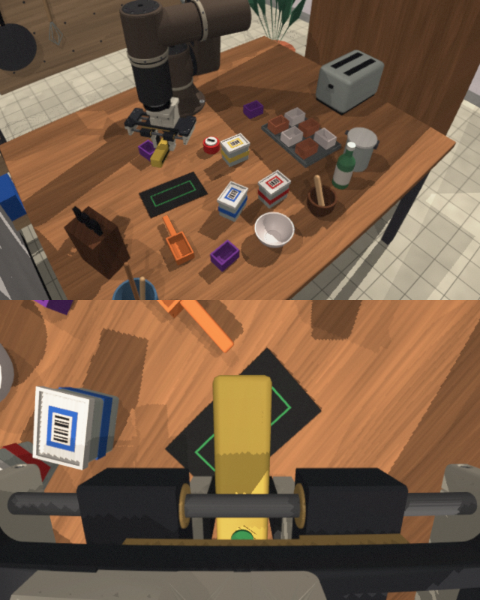

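Labels (world): red ≈ (661,-49), yellow ≈ (433.5,-29), blue ≈ (615,-186.5) mm. The picture shows the scanner held over the mat, dishes all in the tray. Go to red with heading +y.

>>> play_rows --pt "0 0 -0.08 0.028 0.013 0.003 0.1" --pt "0 0 -0.08 0.028 0.013 0 0.1" --pt "0 0 -0.08 0.028 0.013 0 0.1" --pt "0 0 -0.08 0.028 0.013 0 0.1" --pt "0 0 -0.08 0.028 0.013 0 0.1" --pt "0 0 -0.08 0.028 0.013 0 0.1" --pt "0 0 -0.08 0.028 0.013 0 0.1" --pt "0 0 -0.08 0.028 0.012 0 0.1" --pt "0 0 0 0 0 0 0.1" --pt "0 0 0 0 0 0 0.1"

```text
t: 47.3
eef_pos: [0.6533, -0.1927, 0.2049]
ee_rot: [3.101, 0.025, -1.591]
force: [0.6, -0.1, -3.1]
width: 0.0319
```

```bash
python3 st.py .661 -.201 .151 0
```

```text
t 47.3 pos [ 0.6533 -0.1927  0.2049] F [ 0.6 -0.1 -3.1] w 0.0319 q [-0.02  0.42  0.03 -0.03 -1.23  0.01]
jaw -1.11 tz [-0.0401  0.026  -0.9989]
shift [ 0.0077 -0.0083 -0.0539] turn [-0.026 -0.04   0.02 ]
```

>>> play_rows --pt "-0.026 -0.04 0.02 0.007 -0.008 -0.015 0.1" --pt "0 0 0 0 0 -0.02 0.1" --pt "0 0 0 0 0 -0.015 0.1" --pt "0 0 0 0 0 0 0.1" --pt "0 0 0 0 0 0 0.1"

```text
t: 47.92
eef_pos: [0.657, -0.2026, 0.1519]
ee_rot: [3.139, -0.001, -1.569]
force: [-0.0, 0.2, -1.7]
width: 0.0318
```

```bash
python3 st.py .661 -.201 .151 0
```

```text
t 47.92 pos [ 0.657  -0.2026  0.1519] F [-0.   0.2 -1.7] w 0.0318 q [-0.02  0.44 -0.07  0.   -1.07  0.02]
jaw 0.08 tz [-0.0031 -0.001  -1.    ]
shift [ 0.004   0.0016 -0.0009] turn [ 0.001 -0.003 -0.001]
```

Fine-adjust, then check the aim in pictures before the hold.

>>> play_rows --pt "0 -0.003 0 0.004 0.001 0 0.1" --pt "0 0 0 0 0 0 0.1"

```text
t: 48.18
eef_pos: [0.662, -0.2017, 0.1533]
ee_rot: [-3.139, -0.001, -1.569]
force: [0.7, -0.1, -2.3]
width: 0.0319
```

```bash
python3 st.py .661 -.201 .151 0; python3 lab.py 14 2; python3 -c "
import cv2
a=cv2.imread('pics/scene14.png')[130:330,200:440];cv2.imwrite('pics/a14.png',cv2.resize(a,None,fx=2.9,fy=2.9,interpolation=2))"
```

```text
t 48.17 pos [ 0.662  -0.2017  0.1533] F [ 0.7 -0.1 -2.3] w 0.0319 q [-0.01  0.44 -0.06  0.   -1.07  0.02]
jaw 0.08 tz [ 0.0022 -0.0013 -1.    ]
shift [-0.001   0.0007 -0.0023] turn [ 0.001  0.002 -0.001]
scene [355 227  33  35 593] hue 1.0 lid [663.9 -50.7  91.7  66.4  89.7] label [662.3 -51.1  49.   33.8  89.8]
top [331 140   9  25 206] hue 2.0 lid [659.9 -80.1  64.9  21.8   0.8] label [ 6.618e+02 -7.060e+01  2.780e+01  2.700e+00  6.000e-01]
top [355 157  34  29 442] hue 109.5 lid [ 611.5 -177.8   72.9   64.3  -68.3] label [ 605.  -165.5   29.2    2.7   23.5]
```

View pics/a14.png

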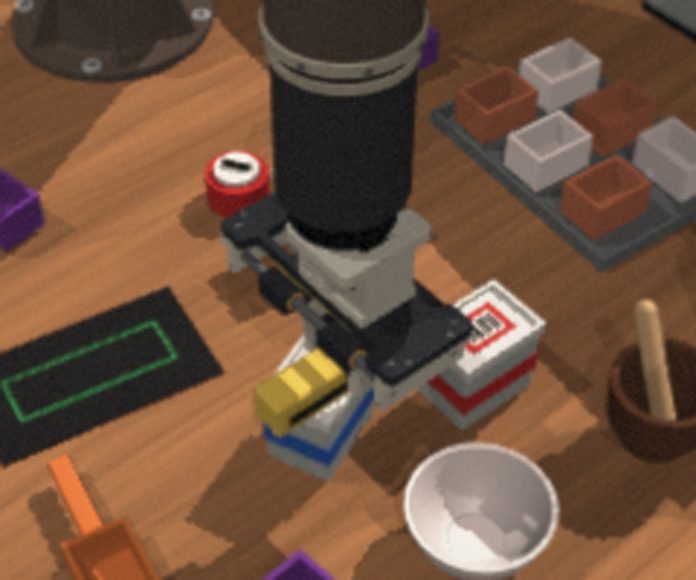

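```bash
cat > lev.py <<'E'
from h import *
s=get_state();p=s['eef_pos'];g,d=grab_frame('scene');P=cloud('scene',d);hsv=cv2.cvtColor(g,cv2.COLOR_BGR2HSV);X,Y,Z=[P[...,i] for i in range(3)]
m=(hsv[...,0]>20)&(hsv[...,0]<35)&(hsv[...,1]>110)&(hsv[...,2]>120)&(abs(X-p[0])<.13)&(abs(Y-p[1])<.13)&(Z>p[2]-.01)&(Z<p[2]+.05)
Q=P[m];print(len(Q))
for y in np.arange(-.09,.08,.01):
    k=Q[abs(Q[:,1]-p[1]-y)<.006]
    if len(k)>10: print(round(y,3),np.percentile(k[:,2]-p[2],[90,97]).round(4),np.percentile(k[:,0]-p[0],[3,97]).round(4))
E
python3 lev.py
```

```text
394
-0.08 [0.0074 0.0089] [-0.0059  0.0141]
-0.07 [0.011  0.0125] [-0.0109  0.0154]
-0.06 [0.0121 0.0125] [-0.0129  0.0156]
-0.05 [0.0117 0.0121] [-0.0119  0.0158]
-0.04 [0.012 0.013] [-0.0137  0.0157]
-0.03 [0.0119 0.0135] [-0.0124  0.0157]
-0.02 [0.0115 0.0127] [-0.0132  0.0167]
-0.01 [0.0109 0.0112] [-0.0134  0.0147]
```

Scanner is level (handle top constant at +11.5 mm) and its head aims at the red label. Holding.

>>> play_rows --pt "0 0 0 -0.001 0 -0.001 0.1" --pt "0 0 0 0 0 0 0.1" --pt "0 0 0 0 0 0 0.1" --pt "0 0 0 0 0 0 0.1" --pt "0 0 0 0 0 0 0.1" --pt "0 0 0 0 0 0 0.1" --pt "0 0 0 0 0 0 0.1" --pt "0 0 0 0 0 0 0.1" --pt "0 0 0 0 0 0 0.1" --pt "0 0 0 0 0 0 0.1" --pt "0 0 0 0 0 0 0.1" --pt "0 0 0 0 0 0 0.1"

```text
t: 49.82
eef_pos: [0.6603, -0.2016, 0.152]
ee_rot: [-3.14, -0.001, -1.569]
force: [0.4, 0.3, -0.7]
width: 0.0316
```

>>> play_rows --pt "0 0 0 0 0 0 0.1" --pt "0 0 0 0 0 0 0.1" --pt "0 0 0 0 0 0 0.1" --pt "0 0 0 0 0 0.03 0.1" --pt "0 0 0 0 0 0.04 0.1" --pt "0 0 0 0 0 0.01 0.1"

```text
t: 50.58
eef_pos: [0.6593, -0.2016, 0.2324]
ee_rot: [3.14, -0.001, -1.57]
force: [-0.7, -0.1, -2.5]
width: 0.0319
```

>>> play_rows --pt "0 0 0 -0.035 0.004 0.003 0.1" --pt "0 0 0 -0.04 0.004 0 0.1" --pt "0 0 0 -0.04 0.004 0 0.1" --pt "0 0 0 -0.04 0.004 0 0.1" --pt "0 0 0 -0.04 0.004 0 0.1" --pt "0 0 0 -0.03 0 0 0.1" --pt "0 0 0 0 0 0 0.1" --pt "0 0 0 0 0 0 0.1"

```text
t: 51.58
eef_pos: [0.4252, -0.1801, 0.2301]
ee_rot: [3.136, 0.002, -1.571]
force: [-0.7, 0.8, -2.7]
width: 0.0319
```

```bash
python3 lab.py 15 2; python3 st.py .4335 -.181 .151 0
```

```text
scene [294 178  39  28 626] hue 21.0 lid [434.2 -30.7  93.1  69.3  81.3] label [435.1 -31.2  47.5  34.2  82.6]
scene [344 227  44  35 834] hue 1.0 lid [662.4 -51.3  91.2  68.1  87.9] label [662.4 -51.   48.6  34.3  88.6]
scene [289 241  42  39 909] hue 111.0 lid [ 616.6 -188.3   91.9   66.6  -66.6] label [ 619.3 -201.9   79.    38.1  -77.8]
top [307 139  33  26 782] hue 4.0 lid [661.3 -48.   87.2  65.7  89.1] label [660.2 -49.1  45.9  30.6 -89.2]
top [355 152  39  34 802] hue 110.0 lid [ 615.  -185.2   89.4   64.5  -67.8] label [ 613.2 -185.2   45.3   29.2  -67.6]
t 51.67 pos [ 0.4254 -0.1801  0.2299] F [-0.5  0.  -2.6] w 0.0318 q [ 0.03  0.01 -0.44 -0.   -1.12 -0.03]
jaw 0.01 tz [-0.0059  0.0017 -1.    ]
shift [ 0.0081 -0.0009 -0.0789] turn [-0.002 -0.006 -0.   ]
```

Red confirmed (661,-49). Descend at yellow.

>>> play_rows --pt "-0.002 -0.006 0 0.006 -0.001 -0.025 0.1" --pt "0 0 0 0 0 -0.03 0.1" --pt "0 0 0 0 0 -0.02 0.1" --pt "0 0 0 0 0 0 0.1" --pt "0 0 0 0 0 0 0.1"

```text
t: 52.3
eef_pos: [0.4354, -0.1813, 0.1525]
ee_rot: [3.141, -0.001, -1.57]
force: [-0.2, 0.7, -2.0]
width: 0.0321
```

```bash
python3 st.py .4335 -.181 .151 0
```

```text
t 52.3 pos [ 0.4354 -0.1813  0.1525] F [-0.2  0.7 -2. ] w 0.0321 q [ 0.03  0.1  -0.54  0.   -0.93 -0.03]
jaw 0.04 tz [-4.0e-04 -1.1e-03 -1.0e+00]
shift [-0.0019  0.0003 -0.0015] turn [ 0.001 -0.    -0.001]
```

>>> play_rows --pt "0 0 0 -0.002 0 -0.001 0.1" --pt "0 0 0 0 0 0 0.1" --pt "0 0 0 0 0 0 0.1" --pt "0 0 0 0 0 0 0.1" --pt "0 0 0 0 0 0 0.1" --pt "0 0 0 0 0 0 0.1" --pt "0 0 0 0 0 0 0.1" --pt "0 0 0 0 0 0 0.1" --pt "0 0 0 0 0 0 0.1" --pt "0 0 0 0 0 0 0.1" --pt "0 0 0 0 0 0 0.1" --pt "0 0 0 0 0 0 0.1"

```text
t: 53.8
eef_pos: [0.4348, -0.1814, 0.1538]
ee_rot: [-3.138, -0.001, -1.57]
force: [0.7, -0.4, -1.7]
width: 0.0319
```

```bash
python3 st.py .4335 -.181 .151 0; python3 lab.py 16 1; python3 lev.py;python3 -c "
import cv2
a=cv2.imread('pics/scene16.png')[110:310,180:420];cv2.imwrite('pics/a16.png',cv2.resize(a,None,fx=2.9,fy=2.9,interpolation=2))"
```

```text
t 53.8 pos [ 0.4348 -0.1814  0.1538] F [ 0.7 -0.4 -1.7] w 0.0319 q [ 0.03  0.09 -0.55  0.   -0.93 -0.03]
jaw 0.06 tz [ 0.0037 -0.0014 -1.    ]
shift [-0.0013  0.0004 -0.0028] turn [ 0.001  0.004 -0.001]
scene [296 178  37  27 601] hue 22.0 lid [435.7 -30.8  90.6  69.3  80.3] label [435.1 -31.2  47.5  34.2  82.6]
scene [344 227  44  34 835] hue 1.5 lid [662.9 -50.8  91.8  67.7  89.3] label [662.3 -51.1  49.   33.8  89.8]
scene [289 241  42  39 912] hue 111.0 lid [ 616.4 -187.8   92.8   65.9  -67.6] label [ 619.3 -201.9   79.    38.1  -77.8]
273
-0.08 [0.0063 0.0086] [-0.0053  0.0141]
-0.07 [0.0112 0.0128] [-0.0091  0.0148]
-0.06 [0.0122 0.0125] [-0.0115  0.016 ]
-0.05 [0.0123 0.0127] [-0.0128  0.0158]
-0.04 [0.0127 0.0129] [-0.0138  0.0145]
-0.03 [0.0128 0.0139] [-0.0144  0.0154]
-0.02 [0.0128 0.0135] [-0.0138  0.0159]
-0.01 [0.012  0.0122] [-0.0133  0.0155]
```

View pics/a16.png

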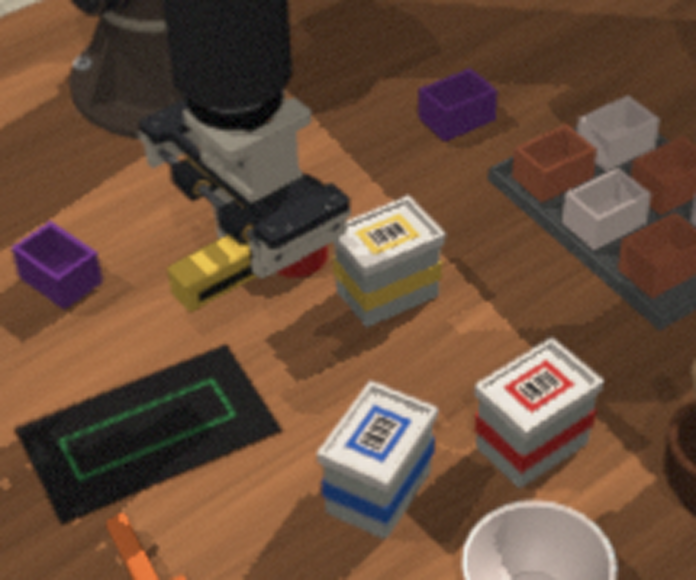

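Scanner level, aimed at the yellow label. A bit more hold, then up and to blue.

>>> play_rows --pt "0 0 0 0 0 0 0.1" --pt "0 0 0 0 0 0 0.1" --pt "0 0 0 0 0 0.03 0.1" --pt "0 0 0 0 0 0.04 0.1" --pt "0 0 0 0.01 -0.01 0.01 0.1" --pt "0 0 0 0.035 -0.03 0 0.1" --pt "0 0 0 0.035 -0.03 0 0.1" --pt "0 0 0 0.035 -0.03 0 0.1" --pt "0 0 0 0.035 -0.03 0 0.1" --pt "0 0 0 0.025 -0.025 0 0.1" --pt "0 0 0 0 0 0 0.1" --pt "0 0 0 0 0 0 0.1"

```text
t: 55.4
eef_pos: [0.6137, -0.3412, 0.234]
ee_rot: [-3.14, -0.0, -1.569]
force: [-0.6, -0.5, -2.4]
width: 0.0318
```

```bash
python3 lab.py 17 2; python3 st.py .6145 -.3385 .151 0
```

```text
scene [294 178  39  27 629] hue 23.0 lid [435.1 -30.8  92.1  70.4  82.4] label [435.1 -31.2  47.5  34.2  82.6]
scene [344 227  44  35 840] hue 2.0 lid [662.7 -50.9  92.1  67.   89. ] label [662.3 -51.1  49.   33.8  89.8]
scene [289 241  42  39 910] hue 110.0 lid [ 615.9 -188.    92.8   66.4  -67.5] label [ 616.7 -187.6   46.5   33.1  -67.5]
top [307 139  29  25 605] hue 4.0 lid [660.8 -41.6  74.8  65.1  88.6] label [660.2 -49.1  45.9  30.6 -89.2]
top [296 222  18  26 358] hue 29.0 lid [436.5  -4.1  64.   39.5  -8.2] label [434.7 -12.5  32.2  17.1 -13.1]
t 55.5 pos [ 0.6136 -0.3409  0.2345] F [ 0.   0.7 -1.9] w 0.0316 q [-0.23  0.4   0.07 -0.   -1.24  0.23]
jaw 0.16 tz [ 2.3e-03 -3.0e-04 -1.0e+00]
shift [ 0.0009  0.0024 -0.0835] turn [ 0.     0.002 -0.003]
```

>>> play_rows --pt "0 0.002 -0.002 0 0.002 -0.025 0.1" --pt "0 0 0 0 0 -0.03 0.1" --pt "0 0 0 0 0 -0.022 0.1" --pt "0 0 0 0 0 -0.004 0.1" --pt "0 0 0 0 0 0 0.1"

```text
t: 56.12
eef_pos: [0.6129, -0.3361, 0.1569]
ee_rot: [-3.135, -0.002, -1.567]
force: [0.0, 0.1, -2.3]
width: 0.0318
```

```bash
python3 st.py .6145 -.3385 .151 0
```

```text
t 56.12 pos [ 0.6129 -0.3361  0.1569] F [ 0.   0.1 -2.3] w 0.0318 q [-0.22  0.45 -0.04  0.   -1.08  0.23]
jaw 0.23 tz [ 0.0065 -0.0021 -1.    ]
shift [ 0.0016 -0.0024 -0.0059] turn [ 0.002  0.007 -0.004]
```

>>> play_rows --pt "0.002 0.007 -0.004 0.001 -0.002 -0.005 0.1" --pt "0 0 0 0 0 0 0.1" --pt "0 0 0 0 0 0 0.1" --pt "0 0 0 0 0 0 0.1" --pt "0 0 0 0 0 0 0.1" --pt "0 0 0 0 0 0 0.1" --pt "0 0 0 0 0 0 0.1" --pt "0 0 0 0 0 0 0.1" --pt "0 0 0 0 0 0 0.1" --pt "0 0 0 0 0 0 0.1" --pt "0 0 0 0 0 0 0.1" --pt "0 0 0 0 0 0 0.1"

```text
t: 57.62
eef_pos: [0.6152, -0.3387, 0.1548]
ee_rot: [-3.138, -0.002, -1.571]
force: [0.8, 0.1, -2.4]
width: 0.0315
```

```bash
python3 st.py .6145 -.3385 .151 0; python3 lab.py 18 1; python3 lev.py;python3 -c "
import cv2
a=cv2.imread('pics/scene18.png')[150:350,150:390];cv2.imwrite('pics/a18.png',cv2.resize(a,None,fx=2.9,fy=2.9,interpolation=2))"
```

```text
t 57.62 pos [ 0.6152 -0.3387  0.1548] F [ 0.8  0.1 -2.4] w 0.0315 q [-0.23  0.46 -0.03  0.   -1.08  0.23]
jaw 0.01 tz [ 0.0033 -0.0016 -1.    ]
shift [-0.0007  0.0002 -0.0038] turn [ 0.002  0.003 -0.   ]
scene [294 178  39  28 630] hue 22.0 lid [435.2 -30.7  91.2  68.2  81.9] label [435.1 -31.2  47.5  34.2  82.6]
scene [344 227  44  35 842] hue 1.0 lid [662.9 -51.2  91.4  68.5  89.1] label [662.3 -51.3  48.6  33.8  89.8]
scene [293 241  38  39 869] hue 111.0 lid [ 616.4 -188.    92.5   65.6  -66.9] label [ 616.7 -187.6   46.5   33.1  -67.5]
361
-0.07 [0.0116 0.0125] [-0.0117  0.0158]
-0.06 [0.0125 0.0133] [-0.0139  0.0155]
-0.05 [0.0126 0.0139] [-0.0128  0.0153]
-0.04 [0.0124 0.0135] [-0.0135  0.0158]
-0.03 [0.0125 0.0133] [-0.0134  0.0162]
-0.02 [0.0109 0.0118] [-0.0118  0.0171]
```

View pics/a18.png

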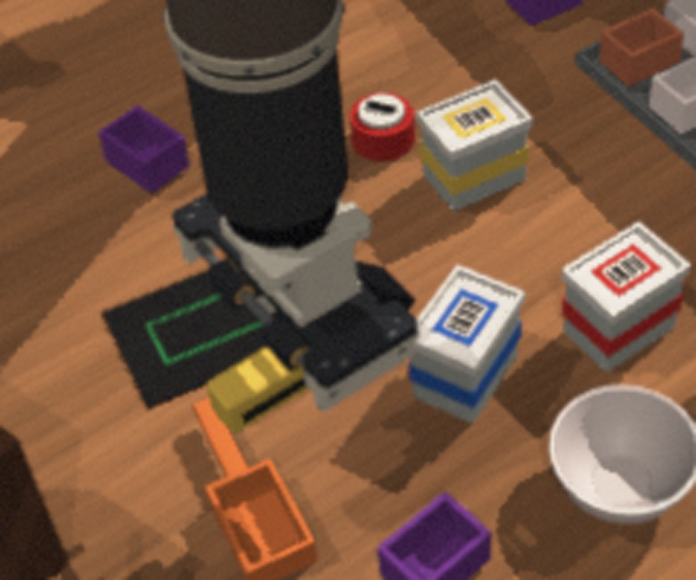

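Blue label aimed at, level. A little more hold, then up and back over the mat.

>>> play_rows --pt "0 0 0 0 0 0 0.1" --pt "0 0 0 0 0 0 0.1" --pt "0 0 0 0 0 0.03 0.1" --pt "0 0 0 0 0 0.04 0.1" --pt "0 0 -0.02 -0.015 0.002 0.01 0.1" --pt "0 0 -0.03 -0.035 0.004 0 0.1" --pt "0 0 -0.03 -0.035 0.004 0 0.1" --pt "0 0 -0.03 -0.035 0.004 0 0.1" --pt "0 0 -0.03 -0.035 0.004 0 0.1" --pt "0 0 -0.02 -0.025 0.004 0 0.1" --pt "0 0 0 0 0 0 0.1" --pt "0 0 0 0 0 0 0.1"

```text
t: 59.22
eef_pos: [0.423, -0.3133, 0.2313]
ee_rot: [3.139, 0.002, -1.741]
force: [0.5, -0.5, -2.4]
width: 0.0318
```

```bash
python3 lab.py 19 3; python3 st.py .430 -.3154 .027 -9.6
python3 - <<'E'
from h import *
for n,im in (('scene','pics/scene19.png'),('top','pics/top19.png'),('scene','pics/scene16.png'),('top','pics/top15.png')):
    g=cv2.imread(im);hsv=cv2.cvtColor(g,cv2.COLOR_BGR2HSV)
    v,u=np.nonzero((hsv[...,0]>45)&(hsv[...,0]<85)&(hsv[...,1]>110));Q=onplane(n,np.c_[u,v],.004)
    k=(abs(Q[:,0]-.43)<.1)&(abs(Q[:,1]+.303)<.12);print(n,im,k.sum(),rect(Q[k]))
E
```

```text
scene [294 178  39  28 630] hue 23.0 lid [434.9 -31.5  90.1  70.5  81.6] label [435.1 -31.2  47.5  34.2  82.6]
scene [344 227  44  35 846] hue 2.0 lid [662.6 -52.   90.8  69.9  88.9] label [662.3 -51.1  49.   33.8  89.8]
scene [289 241  42  38 906] hue 111.0 lid [ 616.8 -188.5   90.4   65.8  -67.9] label [ 616.6 -187.7   46.4   33.3  -67. ]
top [307 139  33  25 710] hue 4.0 lid [660.8 -47.2  86.3  64.9  89. ] label [658.8 -47.8  48.5  33.4 -89.4]
top [296 222  37  29 834] hue 28.0 lid [433.2 -28.   88.   64.   82.1] label [432.5 -28.1  47.2  33.4  82.1]
t 59.38 pos [ 0.4236 -0.3134  0.2312] F [ 1.2  0.8 -3.5] w 0.032 q [-0.27  0.12 -0.32 -0.   -1.13  0.1 ]
jaw -9.72 tz [-0.0029  0.003  -1.    ]
shift [ 0.0064 -0.002  -0.2042] turn [-0.003 -0.003  0.002]
scene pics/scene19.png 225 [ 432.9 -304.2  151.5   53.4   79.6]
top pics/top19.png 21 [ 410.9 -346.2   47.    21.   -48.3]
scene pics/scene16.png 231 [ 432.9 -305.1  151.7   53.6   80.3]
top pics/top15.png 0 [0. 0. 0. 0. 0.]
```

View pics/wrist19.png

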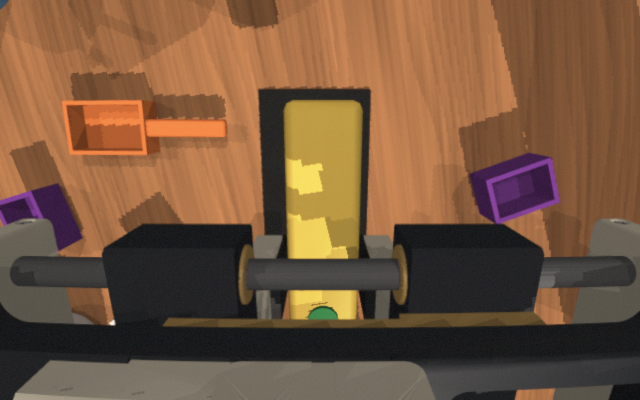

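Mat sits squarely around the handle in the wrist view; outline centre ≈ (432,-304), 80.3°. Descending.

>>> play_rows --pt "-0.003 -0.003 0.002 0.004 -0.002 -0.03 0.1" --pt "0 0 0 0 0 -0.05 0.1" --pt "0 0 0 0 0 -0.05 0.1" --pt "0 0 0 0 0 -0.035 0.1" --pt "0 0 0 0 0 -0.015 0.1" --pt "0 0 0 0 0 0 0.1" --pt "0 0 0 0 0 0 0.1"

```text
t: 60.25
eef_pos: [0.432, -0.3163, 0.0453]
ee_rot: [-3.14, -0.002, -1.736]
force: [0.3, 0.0, -2.1]
width: 0.032
```

```bash
python3 st.py .430 -.3156 .027 -9.7
```

```text
t 60.25 pos [ 0.432  -0.3163  0.0453] F [ 0.3  0.  -2.1] w 0.032 q [-0.26  0.34 -0.53  0.   -0.7   0.1 ]
jaw -9.45 tz [ 0.0013 -0.0018 -1.    ]
shift [-0.002   0.0007 -0.0183] turn [ 0.002  0.001 -0.004]
```

>>> play_rows --pt "0.002 0.001 -0.004 -0.002 0 -0.009 0.1" --pt "0 0 0 0 0 -0.004 0.1" --pt "0 0 0 0 0 -0.002 0.1" --pt "0 0 0 0 0 -0.001 0.1"

```text
t: 60.75
eef_pos: [0.4314, -0.3168, 0.0304]
ee_rot: [-3.137, -0.0, -1.74]
force: [-0.1, 0.2, -2.4]
width: 0.0317
```

```bash
python3 st.py .430 -.3156 .027 -9.7
```

```text
t 60.75 pos [ 0.4314 -0.3168  0.0304] F [-0.1  0.2 -2.4] w 0.0317 q [-0.27  0.36 -0.54 -0.   -0.66  0.1 ]
jaw -9.68 tz [ 0.0042 -0.001  -1.    ]
shift [-0.0014  0.0012 -0.0034] turn [ 0.001  0.004 -0.   ]
```

>>> play_rows --pt "0.001 0.004 0 -0.001 0.001 -0.002 0.1" --pt "0 0 0 0 0 -0.001 0.1" --pt "0 0 0 0 0 -0.001 0.1"

```text
t: 61.12
eef_pos: [0.4306, -0.3158, 0.0271]
ee_rot: [-3.141, -0.0, -1.739]
force: [-3.3, 4.1, 15.6]
width: 0.0318
```

Contact at the mat. Release, rise, move away.

>>> play_rows --pt "0 0 0 0 0 0.001 0.7" --pt "0 0 0 0 0 0 0.7" --pt "0 0 0 0 0 0 0.7" --pt "0 0 0 0 0 0 0.7" --pt "0 0 0 0 0 0 0.7" --pt "0 0 0 0 0 0.02 0.7" --pt "0 0 0 0 0 0.05 0.7" --pt "0 0 0 0 0 0.05 0.7" --pt "0 0 0 0 0 0.06 0.7" --pt "0 0 0 0 0 0.04 0.7" --pt "0 0 0 -0.02 -0.05 0.02 1" --pt "0 0 0 -0.02 -0.05 0 1"

```text
t: 62.62
eef_pos: [0.3901, -0.4155, 0.2775]
ee_rot: [-3.139, -0.002, -1.732]
force: [1.9, -0.2, -0.7]
width: 0.0762
```

>>> play_rows --pt "0 0 0 -0.02 -0.05 0 1" --pt "0 0 0 -0.02 -0.05 0 1" --pt "0 0 0 -0.02 -0.05 0 1" --pt "0 0 0 -0.02 -0.05 0 1" --pt "0 0 0 -0.01 -0.05 0 1" --pt "0 0 0 0 0 0 1"

```text
t: 63.38
eef_pos: [0.294, -0.6754, 0.2755]
ee_rot: [-3.14, -0.001, -1.735]
force: [0.5, -0.1, -0.7]
width: 0.0877
```

```bash
python3 st.py; python3 lab.py 20 2
python3 - <<'E'
from h import *
g=cv2.imread('pics/top20.png');hsv=cv2.cvtColor(g,cv2.COLOR_BGR2HSV)
def r(m,z):
    v,u=np.nonzero(m);Q=onplane('top',np.c_[u,v],z);k=(abs(Q[:,0]-.43)<.1)&(abs(Q[:,1]+.303)<.14);return rect(Q[k]),k.sum()
print('handle',r((hsv[...,0]>20)&(hsv[...,0]<35)&(hsv[...,1]>120)&(hsv[...,2]>100),.038))
print('green',r((hsv[...,0]>45)&(hsv[...,0]<85)&(hsv[...,1]>120),.004))
c=np.vstack([cv2.resize(g[140:280,160:480],None,fx=2,fy=2,interpolation=2),cv2.resize(cv2.imread('pics/scene20.png')[120:270,160:480],None,fx=2,fy=2,interpolation=2)]);cv2.imwrite('pics/a20.png',c)
E
```

```text
t 63.38 pos [ 0.294  -0.6754  0.2755] F [ 0.5 -0.1 -0.7] w 0.0877 q [-0.9   0.44  0.23 -0.   -1.35  0.73]
jaw -9.39 tz [ 0.0018 -0.0011 -1.    ]
scene [294 178  39  27 629] hue 21.5 lid [435.3 -31.8  90.3  69.9  82.5] label [435.1 -31.2  47.5  34.2  82.6]
scene [344 227  44  35 838] hue 1.0 lid [662.1 -51.1  90.9  67.8  89.2] label [662.4 -51.   48.6  34.5  88.1]
scene [289 241  42  39 904] hue 111.0 lid [ 616.7 -188.1   92.9   66.3  -67.5] label [ 616.6 -187.7   46.4   33.3  -67. ]
top [307 139  33  26 783] hue 4.0 lid [660.8 -48.   88.   65.   88.2] label [660.2 -49.1  45.9  30.6 -89.2]
top [355 152  39  34 804] hue 110.0 lid [ 615.  -185.1   88.7   65.   -67.6] label [ 612.6 -185.3   44.9   29.2  -69. ]
top [296 222  37  29 832] hue 26.0 lid [433.2 -28.1  87.9  64.   82.1] label [432.8 -27.8  48.9  34.2  81.4]
handle (array([ 424.7, -332.6,  110.8,   36.3,   80.3]), np.int64(516))
green (array([ 430.4, -301. ,  147.1,   51.2,   80.9]), np.int64(128))
```

View pics/a20.png

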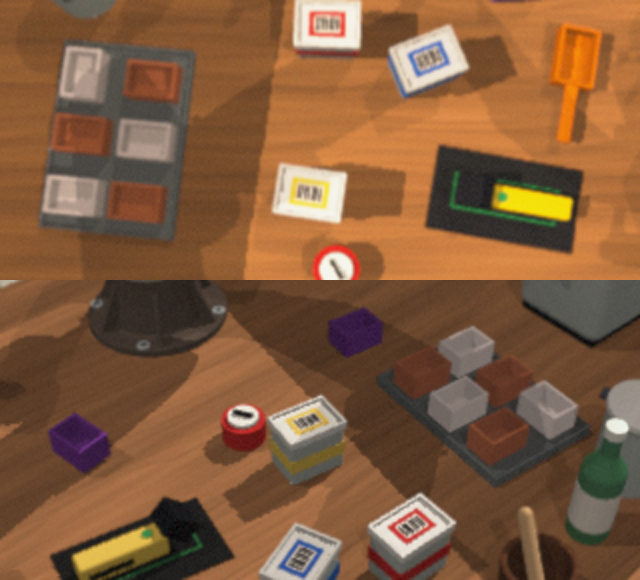

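View pics/top20.png

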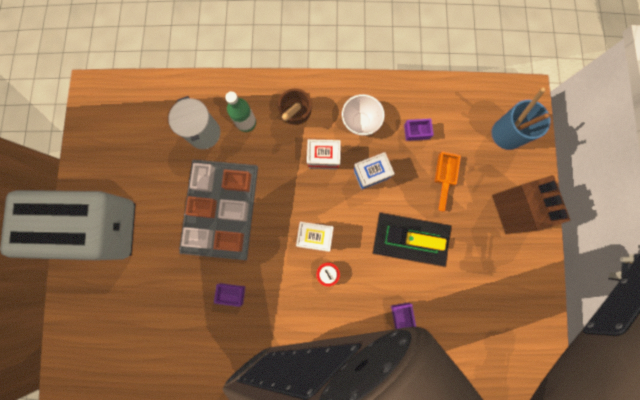

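Final view: all six dishes are in the tray, the canisters stand bare, and the scanner lies on the outline (80.3° against 80.3–80.9°). Bowl (363,115), mortar (293,106) and scoop (448,170) are where they were. Handing in.

```bash
python3 -c "
from station import *
print(job_done())"
```

```text
the job is handed in; nothing more can be done
None
```

The stock check is done and handed in at about 63 s, with no verdict reported.

**Dishes:** All three brown dishes were present. I lifted all six dishes off singly and stood them upright in the tray in three columns of two. One is turned 90° so the gripper cleared the flip-lid can. Each was lowered until light contact, 31 N at most, and then released.

**Scanning:** I held the scanner level about 10 cm from each label for at least 1.5 s, in the order red, yellow, blue. The red canister was knocked about 4–5 cm aside partway through, so I measured it again before scanning. Nothing in the interface confirms that a label was read, so the reads rest on measured aim. The aim was within a few millimetres of each label, against the 15 mm allowed.

**Scanner back on the mat:** It lies flat and lengthways on the green outline. Its angle is 80.3°, with the outline measured at 80.3–80.9°. Position matches to about 2–3 mm. The symmetric outline doesn't show which way the head should face, so I took the way nearer to how it lay at the start.

**Last checks:** The canisters are standing with bare lids. By eye in the pictures, the bowl, mortar and scoop have not moved. The gripper is clear of everything. The scene and top cameras disagree by about 2–3 mm on the label positions, which is about the stated calibration limit.

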